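# Clear the drip tray and hang the staining basket up to drain

## Robot

A 6-joint arm with a two-finger parallel gripper is mounted at the origin on the work surface. World frame = base frame: x ahead of the robot, y to its left, z up, the work surface at z = 0. Lengths are in m, angles in rad, forces in N, time in s.
With the tool pointing down it reaches from about 0.375 to 0.825 m from the base axis. Payload 5.5 kg.
Tool frame: the origin (TCP) lies on the front face of the gripper's body, between the roots of the fingers; the fingertips stand 73 mm ahead of it and the grasp point (between the pads) lies 54 mm ahead of it; z points along the fingers, y is the line along which they close (so a half turn about z gives the same grasp; the last joint's range is limited). The gripper opens to 85 mm and grips with 20 to 120 N. Pads are 22 mm wide; open, the fingers measure 114 mm over their backs; the gripper's body (76 mm by 85 mm) begins 54 mm behind the grasp point. The pads swing forward as they close: fully open they stand 13 mm farther back than shut.
Start: joints at [1.121, 0.314, -0.047, 1.21, 0, 1.571], TCP at [0.261, 0.54, 0.304] pointing down, gripper open.
Joint ranges: [-2.67, 2.67], [-0.69, 1.73], [-1.03, 1.25], [-2.08, 2.16], [-1.42, 1.45], [-3.14, 3.14]. Speed limits (rad/s): [2.39, 2.39, 3.01, 3.14, 3.14, 3.14].

## Interface

Orientations are given as a rotation vector (axis times angle).
In Python, from cell import env, get_image, get_calibration, ticket gives the robot as it stands.
- The arm moves only by the tool step_arm, never from a script. Its argument "increments" is text: rows parted by semicolons, each of 6 numbers parted by spaces: the shift along the tool's x, y, z scaled (see below), then the turn, a rotation vector about the tool's x, y, z scaled (see below). In form: x y z ax ay az; .... A call has 1 to 20 rows; each row is the pose to reach, as a shift and turn from the pose commanded when the call began, along the tool's axes at that moment, turning the shorter way round; what a row does not reach only later rows make up. The controller multiplies each number of a shift by 0.1 m and each number of a turn by pi rad. A row lasts 1/12 s, in which the tool goes at most 41.7 mm and 7.16 degrees, less where a joint would pass 70% of its speed; a pose out of reach is approached as far as the arm can. A call with a number of a shift or a turn outside -1 to 1 is refused whole. A call with a gripper value outside its range is refused whole. "jaw" is the opening, from 0 (shut) to 1 (fully open), set as the call begins (left out, the last holds). The fingers move at their own pace and stop on an object; "grip_force" is the grip in N (left out, the last holds). Time passes only in rows, so rows that repeat a pose let the fingers close. It gives the time, the measured TCP pose, the force, the opening and the grip force at its end, in the units of the state.
- env.sense(): the state, without advancing time (a new reading comes with each control period).
- get_image(name): name is "scene" or "top"; returns the picture (400x640x3 uint8, red, green, blue); there is no depth.
- get_calibration(name): a dict with "fx", "fy", "cx", "cy" (pixels), "dist_coeffs" ([k1, k2, p1, p2, k3] as OpenCV has them; the pictures are not rectified), "R" (3x3) and "t" (3): a world point X has camera coordinates R X + t. Camera axes: x right, y down, z forward; pixel columns grow to the right and rows downward; lengths in m; the calibration is good to about 2 mm. A picture is of the moment at which its call begins. get_calibration takes no time and is no camera call.
- ticket.hand_in(): hands the job in; it is judged then, once.
The state is a dict: "time": time; "q": joint angles; "qvel": joint speeds; "effort": joint torques, N m; "tcp_pos": TCP position; "tool_rot": TCP orientation; "force": force on the tool from outside, world axes, zero at the start; "ft_torque": the same for the moment, N m; "grip_width": finger opening in m; "grip_force": force on a finger pad.
Only numpy, scipy, OpenCV 4.12 (cv2) and the standard library are available. Lean on these libraries where they do the work, as an engineer would, in place of code of your own. Each camera call takes 0.05 s, during which the arm holds its last target. There are 200 camera calls.

## Task

Clear the drip tray first: take the blue slide case out of it and set it squarely on top of the column of cases standing on the black mat, edges in line with theirs, without dropping it. Then hang the wire basket by its handle on the red double hook over the tray, resting on both prongs, and let it hang there still and level. Do not drop the basket, shift the column or knock the other things on the bench about.

Things in the scene. Friction and masses are not known exactly. Their poses are not given: they have to be found in the camera images.
- station: fixed drain station; origin on the bench at the centre of its white tray (170 x 190 mm, floor 6 mm thick, rim 12 mm high); x points away from its open front, y left, z up. Two 12 mm steel posts at x = 95, y = +-88 mm carry the hook and a green splash shelf, so over the tray an upright tool finds no room: lean it 25 to 40 degrees back to the open front
- hook_seat (a point): where the middle of the basket's handle bar lies when hung: 200 mm above the tray's centre, axes as the station's, bar along y. The hook: two red prongs 8 mm thick at y = +-30 mm, coming forward from the posts, sloping down to the seat (flat from 10 mm before to 12 mm behind it, prong tops at height 196 mm), then turning up to the tips
- prong_tips (a point): midway between the tops of the upturned prong tips, 28 mm in front of the seat, 219 mm above the bench
- shelf_edge (a point): middle of the lower front edge of the splash shelf above the hook: 8 mm behind the seat, 336 mm above the bench; the green strip reaches 52 mm back from here, its side arms 122 mm to the posts, and it spans 100 mm to each side
- case: closed blue plastic slide case lying in the tray under the hook, 80 mm (its x) x 55 mm (its y) x 35 mm high, origin at the centre of its underside, z up
- case_top: orange slide case, the top one of the column (its top is 76 mm above the bench at the start), 80 mm (its x) x 55 mm (its y) x 35 mm high, origin at the centre of its underside, z up
- case_low: grey slide case, the lower one of the column, 80 mm (its x) x 55 mm (its y) x 35 mm high, origin at the centre of its underside, z up
- mat: black rubber mat 130 x 110 x 6 mm fixed on the bench under the column, origin at the centre of its underside
- basket: open white wire basket, 80 mm (x) x 100 mm (y) x 55 mm high, with a stiff arched handle: uprights at y = +-50 mm, a level bar along y (7 mm thick) at 135 mm above the underside, its middle 36 mm in a yellow sleeve 10 mm thick. Origin at the centre of the underside, z up; 0.15 to 0.3 kg
- basket_handle (a point): centre of the yellow sleeve on the handle bar, 135 mm above the basket's underside; axes as the basket's, the bar runs along y
- dishes: bystander: two closed amber culture dishes stuck together, diameter 93 mm, 30 mm high; origin under its centre
- reagent: bystander: amber bottle, diameter 60 mm, 120 mm high; origin under its centre
- tube_rack: bystander: white tube rack with yellow-capped tubes, 60 mm (x) x 170 mm (y), 100 mm high; origin under its centre
- beaker: bystander: clear plastic beaker, diameter 70 mm, 90 mm high; origin under its centre
- jar: bystander: white jar with blue cap, diameter 64 mm, 70 mm high; origin under its centre

How it is judged:
By the outcome, as a careful person would: the job done as asked, in the order asked, and still so for the second after the job is handed in, with the robot touching nothing.
It also fails if it takes over 62 s, if anything falls off the work surface, if the arm or the gripper's body presses on something with over 40 N, if the wrist force passes 120 N, or if a joint passes its speed limit or range.

## Working session

There is one attempt and no reset: what is moved stays moved. The work goes in short steps, Python scripts to look and compute and a tool call to move; the robot and the scene stay as the last step left them, time stands still between calls to the robot, and variables do not carry over. Pictures are saved under pics/ and viewed, at most 10 in all, crops included, and the job is handed in when it is done.

Besides the shell and the picture viewer there is one more tool, called after "Request:" as name(argument=value, ...) on one line, values as JSON. step_arm: Moves the arm, as the interface text tells. Shifts and turns lie within -1 to 1; 1 stands for 0.1 m of shift or pi rad of turn. Its arguments: {"type":"object","properties":{"increments":{"type":"string"},"jaw":{"type":"number"},"grip_force":{"type":"number"}},"required":["increments"]}

```bash
ls; mkdir -p pics; python3 - <<'E'
from cell import env,get_image,get_calibration
import cv2,pickle
s=env.sense();print(s)
for n in("scene","top"):
    im=get_image(n);cv2.imwrite(f"pics/{n}0.png",im[:,:,::-1]);c=get_calibration(n);print(n,c)
E
```

```text
pics
{'time': 0.0, 'q': array([ 1.12097634e+00,  3.14236590e-01, -4.80766947e-02,  1.21021569e+00,
        5.74243506e-06,  1.57081189e+00]), 'qvel': array([ 7.41036373e-04,  1.10379927e-03,  1.04812906e-03, -4.54939080e-04,
        1.84184549e-05, -1.92873374e-03]), 'effort': array([ 9.19237755e-04, -5.39584565e+01,  3.39752984e+01,  1.89404417e-02,
        3.42274552e-04, -4.48931132e-06]), 'tcp_pos': array([0.26068059, 0.53990137, 0.30302918]), 'tool_rot': array([-7.00569826e-01, -3.06208041e+00,  2.65075623e-03]), 'force': array([0.81956655, 0.94411955, 0.08959077]), 'ft_torque': array([-0.0010162 , -0.03485754, -0.01013356]), 'grip_force': 0.0, 'grip_width': 0.08576939658275967}
scene {'fx': 502.70564466297714, 'fy': 502.70564466297714, 'cx': 312.22094044333943, 'cy': 192.6127311932278, 'dist_coeffs': array([0.00239097, 0.        , 0.        , 0.        , 0.        ]), 'R': array([[ 0.99100543, -0.1330044 , -0.0147673 ],
       [-0.10411747, -0.6969994 , -0.70947261],
       [ 0.08407018,  0.70462874, -0.70457827]]), 't': array([-0.55938181,  0.20347443,  1.62297248])}
top {'fx': 380.2756281844843, 'fy': 380.2756281844843, 'cx': 316.03295915229944, 'cy': 201.4895860740672, 'dist_coeffs': array([-0.04846452,  0.        ,  0.        ,  0.        ,  0.        ]), 'R': array([[-0.01147646, -0.99992319,  0.00467993],
       [-0.99654024,  0.0110521 , -0.08237354],
       [ 0.08231549, -0.00560909, -0.99659054]]), 't': array([0.01163894, 0.57412943, 1.20712649])}
```

View pics/scene0.png

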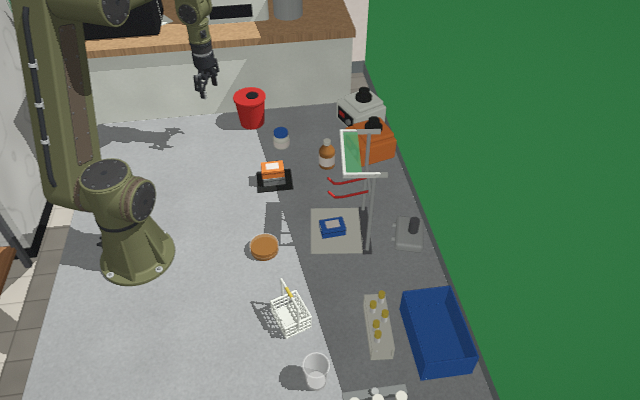

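View pics/top0.png

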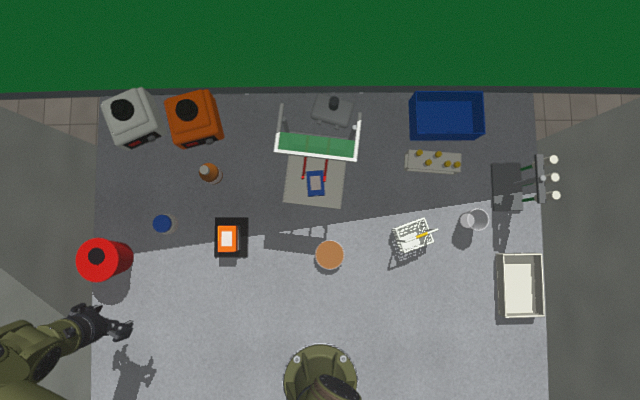

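```bash
cat > h.py <<'E'
import numpy as np,cv2
from scipy.spatial.transform import Rotation as Rot
from cell import env,get_image,get_calibration
C={n:get_calibration(n) for n in("scene","top")}
def ray(n,p):
    c=C[n];K=np.array([[c['fx'],0,c['cx']],[0,c['fy'],c['cy']],[0,0,1]])
    u=cv2.undistortPoints(np.array([[p]],float),K,c['dist_coeffs'])[0,0]
    d=c['R'].T@np.array([u[0],u[1],1]);return -c['R'].T@c['t'],d/np.linalg.norm(d)
def onz(n,p,z):
    o,d=ray(n,p);return o+d*(z-o[2])/d[2]
def tri(ps,pt):
    A=np.zeros((3,3));b=np.zeros(3)
    rs=[ray('scene',ps),ray('top',pt)]
    for o,d in rs:
        M=np.eye(3)-np.outer(d,d);A+=M;b+=M@o
    x=np.linalg.solve(A,b)
    return x,max(np.linalg.norm((np.eye(3)-np.outer(d,d))@(x-o)) for o,d in rs)
def proj(n,X):
    c=C[n];K=np.array([[c['fx'],0,c['cx']],[0,c['fy'],c['cy']],[0,0,1]])
    return cv2.projectPoints(np.atleast_2d(np.array(X,float)),cv2.Rodrigues(c['R'])[0],c['t'],K,c['dist_coeffs'])[0][:,0]
HSV=dict(blue=((100,120,60),(125,255,255)),red=((175,130,80),(180,255,255)),orange=((5,170,120),(15,255,255)),yellow=((20,120,100),(33,255,255)),green=((50,60,50),(85,255,255)))
def blobs(im,col,roi,minA=8):
    x0,y0,x1,y1=roi;h=cv2.cvtColor(im[y0:y1,x0:x1],cv2.COLOR_RGB2HSV)
    m=cv2.inRange(h,*HSV[col])
    if col=='red': m|=cv2.inRange(h,(0,150,80),(4,255,255))
    cs=cv2.findContours(m,cv2.RETR_EXTERNAL,cv2.CHAIN_APPROX_NONE)[0]
    return [c+[x0,y0] for c in sorted(cs,key=cv2.contourArea,reverse=True) if cv2.contourArea(c)>=minA]
E
python3 - <<'E'
from h import *
S=cv2.imread('pics/scene0.png');T=cv2.imread('pics/top0.png')
def cr(im,x0,y0,x1,y1,k):
    o=cv2.resize(im[y0:y1,x0:x1],None,fx=k,fy=k,interpolation=cv2.INTER_NEAREST)
    for x in range((x0+9)//10*10,x1,10):cv2.line(o,((x-x0)*k,0),((x-x0)*k,6),(0,0,255),1);cv2.putText(o,str(x),((x-x0)*k,16),0,.33,(0,0,255))
    for y in range((y0+9)//10*10,y1,10):cv2.line(o,(0,(y-y0)*k),(6,(y-y0)*k),(0,0,255),1);cv2.putText(o,str(y),(6,(y-y0)*k),0,.33,(0,0,255))
    return o
def mos(f,a,b):
    h=max(a.shape[0],b.shape[0]);p=lambda i:cv2.copyMakeBorder(i,0,h-i.shape[0],0,6,cv2.BORDER_CONSTANT)
    m=np.hstack([p(a),p(b)]);print(m.shape);cv2.imwrite(f,m)
mos('pics/m1.png',cr(S,305,120,400,262,4),cr(T,268,95,368,212,4))
mos('pics/m2.png',np.vstack([cr(S,250,150,300,198,6),cr(T,208,208,258,258,6)]),np.vstack([cr(S,260,272,325,340,4),cr(T,382,210,447,275,4)]))
for n,im,roi in(('scene',S,(318,212,350,242)),('top',T,(300,165,332,200))):
    for c in blobs(im[:,:,::-1],'blue',roi)[:1]:print(n,'blue',cv2.minAreaRect(c),cv2.approxPolyDP(cv2.convexHull(c),2,True)[:,0].tolist())
for n,im,roi in(('scene',S,(255,155,295,190)),('top',T,(210,215,250,260))):
    for c in blobs(im[:,:,::-1],'orange',roi)[:1]:print(n,'orange',cv2.minAreaRect(c),cv2.approxPolyDP(cv2.convexHull(c),2,True)[:,0].tolist())
for n,im,roi in(('scene',S,(275,280,310,310)),('top',T,(385,215,445,255))):
    for c in blobs(im[:,:,::-1],'yellow',roi,2)[:1]:print(n,'yel',cv2.minAreaRect(c))
for n,im,roi in(('scene',S,(320,170,380,200)),('top',T,(290,150,340,190))):
    for c in blobs(im[:,:,::-1],'red',roi,2):print(n,'red',cv2.minAreaRect(c))
E
```

```text
(568, 792, 3)
(588, 572, 3)
scene blue ((332.4560241699219, 227.0079803466797), (18.425201416015625, 24.686193466186523), 79.69515228271484) [[341, 217], [345, 227], [344, 234], [323, 238], [319, 221]]
top blue ((314.9764709472656, 182.69410705566406), (24.236095428466797, 15.799479484558105), 85.60128784179688) [[322, 171], [323, 194], [308, 195], [307, 172]]
scene orange ((272.0461730957031, 169.36923217773438), (16.124515533447266, 22.078182220458984), 82.87498474121094) [[282, 162], [284, 176], [262, 178], [261, 163]]
top orange ((226.0, 238.5), (25.0, 18.0), 90.0) [[235, 226], [235, 251], [218, 251], [217, 227]]
scene yel ((288.0846252441406, 292.0231018066406), (10.791021347045898, 3.1008682250976562), 60.255123138427734)
top yel ((421.2945251464844, 234.95205688476562), (2.9260287284851074, 11.352991104125977), 69.44395446777344)
scene red ((347.56927490234375, 193.70335388183594), (6.408150672912598, 39.0384521484375), 88.53119659423828)
scene red ((346.4076843261719, 180.9164276123047), (37.013511657714844, 6.8353424072265625), 1.5481576919555664)
top red ((324.9059143066406, 170.44058227539062), (2.089578151702881, 21.194292068481445), 5.710593223571777)
top red ((303.7461853027344, 167.53077697753906), (1.6124515533447266, 21.20993995666504), 7.125016689300537)
```

View pics/m1.png

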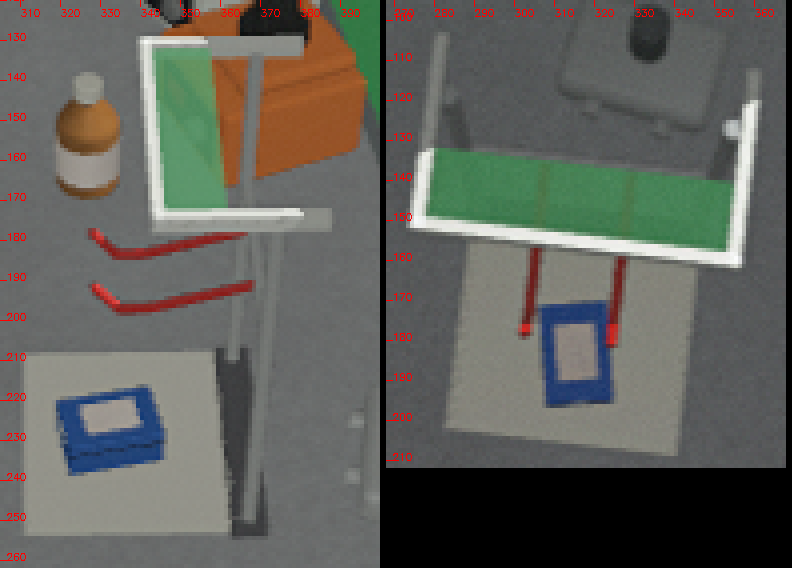

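View pics/m2.png

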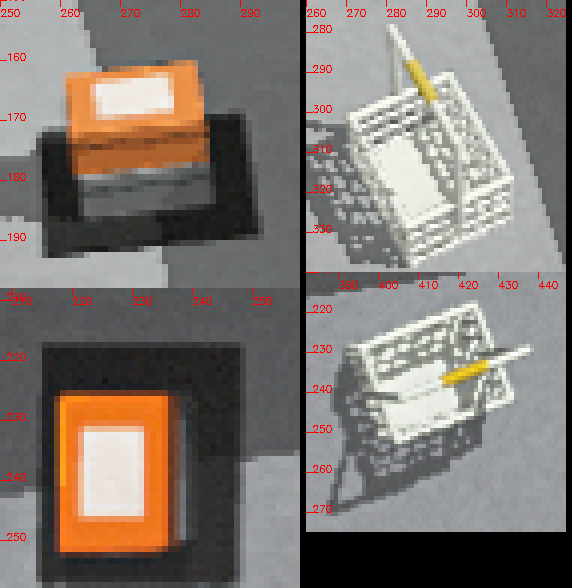

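```bash
cat >> h.py <<'E'
def label(im,roi,col):
    b=blobs(im,col,roi)[0];x,y,w,h=cv2.boundingRect(b);m=np.zeros(im.shape[:2],np.uint8)
    cv2.drawContours(m,[cv2.convexHull(b)],-1,255,-1)
    hs=cv2.cvtColor(im,cv2.COLOR_RGB2HSV);m&=cv2.inRange(hs,(0,0,120),(180,70,255))
    cs=max(cv2.findContours(m,cv2.RETR_EXTERNAL,cv2.CHAIN_APPROX_NONE)[0],key=cv2.contourArea)
    M=np.zeros_like(m);cv2.drawContours(M,[cs],-1,255,-1);ys,xs=np.nonzero(M)
    return np.array([xs.mean(),ys.mean()]),np.stack([xs,ys],1)
def labang(n,pix,z):
    P=np.array([onz(n,p,z)[:2] for p in pix]);P-=P.mean(0);w,v=np.linalg.eigh(P.T@P/len(P));a=v[:,1]
    return np.degrees(np.arctan2(a[1],a[0])),np.sqrt(12*w)
E
python3 - <<'E'
from h import *
np.set_printoptions(precision=4,suppress=True)
S=cv2.imread('pics/scene0.png')[:,:,::-1].copy();T=cv2.imread('pics/top0.png')[:,:,::-1].copy()
print('cams',[-C[n]['R'].T@C[n]['t'] for n in C])
for nm,rs,rt,z in(('blue',(315,212,350,242),(300,165,332,200),.041),('orange',(255,155,295,190),(210,215,250,260),.076)):
    a,pa=label(S,rs,nm);b,pb=label(T,rt,nm)
    print(nm,a,b,*tri(a,b),'planes',onz('scene',a,z),onz('top',b,z),labang('scene',pa,z),labang('top',pb,z))
def t(nm,*pp):
    R=[tri(*p) for p in pp]
    for x,e in R:print(nm,x,'err %.4f'%e)
    d=R[1][0]-R[0][0];print('   len',np.linalg.norm(d),'ang',np.degrees(np.arctan2(d[1],d[0])),'mid',(R[0][0]+R[1][0])/2)
t('tips',((327.5,177.5),(302.25,177)),((328,191.2),(324,179.5)))
t('shelf',((339.5,129),(274,151.5)),((342.5,177),(356,161)))
t('tray front',((310.5,207.2),(282.5,201.5)),((310.3,253),(340.5,208.2)))
t('handle',((280.8,278),(437,230.5-.5)),((298.5,327-.5),(399,243)))
def ends(im,roi):
    c=blobs(im,'yellow',roi,2)[0][:,0].astype(float);m=c.mean(0);u=np.linalg.svd(c-m)[2][0];p=(c-m)@u;return m+u*p.min(),m+u*p.max(),m
a=ends(S,(275,280,310,310));b=ends(T,(385,215,445,255));print(a,b)
a=sorted(a[:2],key=lambda p:p[1]);b=sorted(b[:2],key=lambda p:-p[0])
t('sleeve',(a[0],b[0]),(a[1],b[1]))
# basket rim corners scene at z .055
for p in((270.3,300.7),(296,290),(310.5,316),(284,325.5)):print('rimS',onz('scene',p,.055))
for p in((391,228.5),(421,217.5),(432,243),(402,252)):print('rimT',onz('top',p,.055))
for p in((256.5,172),(288.5,169),(292.5,188.5),(257,192.5)):print('matS',onz('scene',p,.006))
for p in((214.5,217.5),(247.5,217.5),(247.5,257),(214.5,257)):print('matT',onz('top',p,.006))
E
```

```text
cams [array([ 0.4391, -1.0762,  1.2796]), array([0.4729, 0.0121, 1.2502])]
blue [331.9346 223.5047] [315.0458 182.4733] [0.6325 0.0078 0.0436] 0.001069353630266149 planes [0.6319 0.01   0.041 ] [0.634  0.0077 0.041 ] (np.float64(-173.456165036965), array([0.0334, 0.0463])) (np.float64(-176.32143253693525), array([0.0302, 0.0451]))
orange [271.8767 165.7534] [226.5 238.5] [0.458  0.2819 0.0786] 0.0006464469135416962 planes [0.4574 0.2849 0.076 ] [0.4586 0.2825 0.076 ] (np.float64(179.09157920666183), array([0.0312, 0.0447])) (np.float64(-178.75908363602068), array([0.0308, 0.0429]))
tips [0.6234 0.0432 0.2192] err 0.0023
tips [ 0.6158 -0.0162  0.2189] err 0.0024
   len 0.059879578378534935 ang -97.32040199803384 mid [0.6196 0.0135 0.2191]
shelf [0.6673 0.1063 0.3532] err 0.0009
shelf [ 0.6429 -0.0908  0.3424] err 0.0022
   len 0.19892753453406653 ang -97.05445002352106 mid [0.6551 0.0077 0.3478]
tray front [0.5749 0.114  0.0195] err 0.0008
tray front [ 0.5505 -0.0748  0.0071] err 0.0022
   len 0.1908210304843611 ang -97.36866212481246 mid [0.5627 0.0196 0.0133]
handle [ 0.4606 -0.3187
[... 257 characters left out ...]
]), array([415.9345, 236.8176]), array([421.4583, 234.8333]))
sleeve [ 0.462  -0.3075  0.171 ] err 0.0067
sleeve [ 0.4623 -0.2944  0.1051] err 0.0049
   len 0.06719902142631436 ang 88.88658529439022 mid [ 0.4621 -0.3009  0.138 ]
rimS [ 0.4091 -0.2665  0.055 ]
rimS [ 0.4856 -0.241   0.055 ]
rimS [ 0.5159 -0.3319  0.055 ]
rimS [ 0.4404 -0.3509  0.055 ]
rimT [ 0.4838 -0.2294  0.055 ]
rimT [ 0.5172 -0.3257  0.055 ]
rimT [ 0.4366 -0.358   0.055 ]
rimT [ 0.4099 -0.2622  0.055 ]
matS [0.3985 0.3375 0.006 ]
matS [0.5192 0.3363 0.006 ]
matS [0.5231 0.2291 0.006 ]
matS [0.3942 0.2275 0.006 ]
matT [0.5267 0.3386 0.006 ]
matT [0.5256 0.2301 0.006 ]
matT [0.3972 0.2298 0.006 ]
matT [0.3981 0.3376 0.006 ]
```

```bash
cat > plan.py <<'E'
from h import *
def tool(heading,lean,yaw_y):
    """fingers down, leaned so tips point along heading (deg); tool y nearest direction yaw_y"""
    h,l=np.radians([heading,lean]);z=np.array([np.sin(l)*np.cos(h),np.sin(l)*np.sin(h),-np.cos(l)])
    ya=np.radians(yaw_y);y=np.array([np.cos(ya),np.sin(ya),0]);y-=z*(y@z);y/=np.linalg.norm(y)
    return np.stack([np.cross(y,z),y,z],1)
def tcp(grasp,R,d=.054): return np.array(grasp)-d*R[:,2]
def now():
    s=env.sense();return s['tcp_pos'],Rot.from_rotvec(s['tool_rot']).as_matrix()
def plan(wps,step=.03,rot=6.5,p0=None,R0=None):
    """wps: (name,pos,R[,step]); prints calls"""
    if p0 is None:p0,R0=now()
    for w in wps:
        nm,p,R=w[:3];st=w[3] if len(w)>3 else step
        rv=Rot.from_matrix(R0.T@R).as_rotvec();k=1
        while True:
            A=[(p0+(p-p0)*i/k,R0@Rot.from_rotvec(rv*i/k).as_matrix()) for i in range(k+1)]
            sh=[A[i][1].T@(A[i+1][0]-A[i][0]) for i in range(k)]
            if max(abs(x).max() for x in sh)<=.1:break
            k+=1
        print('##',nm,np.round(p,3))
        for i in range(k):
            v=np.r_[sh[i]/.1,rv/k/np.pi];n=max(1,int(np.ceil(max(np.linalg.norm(sh[i])/st,np.degrees(np.linalg.norm(rv))/k/rot))))
            print('  end(',np.array2string(v,precision=3,suppress_small=True,floatmode='fixed'),') rows',n)
        p0,R0=p,R
E
python3 - <<'E'
from plan import *
R=tool(4.5,35,94.5);g=np.array([.633,.008,.031])
pg=tcp(g,R,.054+.15)
plan([('via',np.array([.44,.15,.30]),R),('pre',pg,R),('grasp',tcp(g,R),R,.02)])
S=cv2.imread('pics/scene0.png')[:,:,::-1];T=cv2.imread('pics/top0.png')[:,:,::-1]
a=tri((285.73,287.14),(415.93,236.82));b=tri((290.83,296.63),(426.63,232.98));c=tri((288.3,292.),(421.3,234.9));print(a,b,c)
E
```

```text
## via [0.44 0.15 0.3 ]
  end( [-0.828 -0.683  0.009 -0.013 -0.047 -0.041] ) rows 4
  end( [-0.726 -0.785  0.095 -0.013 -0.047 -0.041] ) rows 4
  end( [-0.600 -0.875  0.161 -0.013 -0.047 -0.041] ) rows 4
  end( [-0.456 -0.950  0.202 -0.013 -0.047 -0.041] ) rows 4
## pre [ 0.516 -0.001  0.198]
  end( [ 0.029 -0.784  0.602  0.000  0.000  0.000] ) rows 4
  end( [ 0.029 -0.784  0.602  0.000  0.000  0.000] ) rows 4
## grasp [0.602 0.006 0.075]
  end( [0.000 0.000 0.750 0.000 0.000 0.000] ) rows 4
  end( [-0.000 -0.000  0.750  0.000  0.000  0.000] ) rows 4
(array([ 0.45680346, -0.28513074,  0.13889753]), np.float64(0.00098530845691068)) (array([ 0.46747597, -0.31710441,  0.13880921]), np.float64(0.0010760953012819822)) (array([ 0.46216962, -0.3012944 ,  0.13837864]), np.float64(0.0009923175907719695))
```

Request:
step_arm(increments="-0.4 -0.34 0 -0.007 -0.024 -0.02; -0.83 -0.68 0.01 -0.013 -0.047 -0.041; -0.83 -0.68 0.01 -0.013 -0.047 -0.041; -0.83 -0.68 0.01 -0.013 -0.047 -0.041", jaw=1)

```text
time: 0.43
tcp_pos: [0.3063, 0.4389, 0.3023]
tool_rot: [0.48, 2.949, 0.005]
force: [-0.2, -0.1, 0.2]
grip_width: 0.0854
grip_force: 0.0
```

Request:
step_arm(increments="-0.36 -0.39 0.05 -0.007 -0.024 -0.02; -0.73 -0.79 0.1 -0.013 -0.047 -0.041; -0.73 -0.79 0.1 -0.013 -0.047 -0.041; -0.73 -0.79 0.1 -0.013 -0.047 -0.041")

```text
time: 0.77
tcp_pos: [0.3512, 0.3412, 0.3008]
tool_rot: [0.273, 2.823, 0.016]
force: [0.2, -0.3, -1.6]
grip_width: 0.0853
grip_force: 0.0
```

Request:
step_arm(increments="-0.3 -0.44 0.08 -0.007 -0.024 -0.02; -0.6 -0.88 0.16 -0.013 -0.047 -0.041; -0.6 -0.88 0.16 -0.013 -0.047 -0.041; -0.6 -0.88 0.16 -0.013 -0.047 -0.041")

```text
time: 1.1
tcp_pos: [0.3961, 0.2438, 0.2996]
tool_rot: [0.08, 2.684, 0.025]
force: [-0.6, -0.2, -0.2]
grip_width: 0.0849
grip_force: 0.0
```

Request:
step_arm(increments="-0.23 -0.48 0.1 -0.007 -0.024 -0.02; -0.46 -0.95 0.2 -0.013 -0.047 -0.041; -0.46 -0.95 0.2 -0.013 -0.047 -0.041; -0.46 -0.95 0.2 -0.013 -0.047 -0.041; -0.46 -0.95 0.2 -0.013 -0.047 -0.041")

```text
time: 1.52
tcp_pos: [0.4421, 0.1493, 0.3]
tool_rot: [-0.1, 2.534, 0.037]
force: [0.3, 0.6, 0.4]
grip_width: 0.0856
grip_force: 0.0
```

```bash
python3 - <<'E'
from plan import *
R=tool(4.5,35,94.5);g=np.array([.633,.008,.031])
s=env.sense();print(s['time'],s['q'].round(2),s['tcp_pos'])
plan([('pre',tcp(g,R,.204),R),('grasp',tcp(g,R),R,.02)])
E
```

```text
1.5167 [ 0.43 -0.33 -0.85  0.47 -0.2   0.3 ] [0.4421117  0.14927936 0.29996023]
## pre [ 0.516 -0.001  0.198]
  end( [ 0.033 -0.782  0.593  0.001 -0.001 -0.000] ) rows 4
  end( [ 0.035 -0.780  0.594  0.001 -0.001 -0.000] ) rows 4
## grasp [0.602 0.006 0.075]
  end( [0.000 0.000 0.750 0.000 0.000 0.000] ) rows 4
  end( [-0.000 -0.000  0.750  0.000  0.000  0.000] ) rows 4
```

Request:
step_arm(increments="0.02 -0.39 0.3 0 0 0; 0.03 -0.78 0.59 0 -0.001 0; 0.03 -0.78 0.59 0 -0.001 0; 0.03 -0.78 0.59 0 -0.001 0")

```text
time: 1.85
tcp_pos: [0.4792, 0.074, 0.2471]
tool_rot: [-0.101, 2.535, 0.035]
force: [0.0, 0.2, -0.1]
grip_width: 0.0853
grip_force: 0.0
```

Request:
step_arm(increments="0.02 -0.39 0.3 0 0 0; 0.03 -0.78 0.59 0 0 0; 0.03 -0.78 0.59 0 0 0; 0.03 -0.78 0.59 0 0 0; 0.03 -0.78 0.59 0 0 0")

```text
time: 2.27
tcp_pos: [0.5173, 0.0008, 0.1988]
tool_rot: [-0.104, 2.532, 0.038]
force: [0.7, 0.7, -0.6]
grip_width: 0.0853
grip_force: 0.0
```

Request:
step_arm(increments="0 0 0.2 0 0 0; 0 0 0.4 0 0 0; 0 0 0.6 0 0 0; 0 0 0.75 0 0 0; 0 0 0.75 0 0 0; 0 0 0.75 0 0 0")

```text
time: 2.77
tcp_pos: [0.5595, 0.0052, 0.1377]
tool_rot: [-0.107, 2.532, 0.038]
force: [0.1, -1.0, -0.3]
grip_width: 0.0855
grip_force: 0.0
```

```bash
python3 - <<'E'
from plan import *
R=tool(4.5,35,94.5);g=np.array([.633,.008,.031])
s=env.sense();print(s['time'],s['q'].round(2),s['tcp_pos'])
plan([('grasp',tcp(g,R),R,.01)])
im=get_image('scene');tp=get_image('top')
k=4;a=cv2.resize(im[120:262,300:395],None,fx=k,fy=k);b=cv2.resize(tp[130:235,275:365],None,fx=k,fy=k)
b=cv2.copyMakeBorder(b,0,a.shape[0]-b.shape[0],4,0,cv2.BORDER_CONSTANT)
cv2.imwrite('pics/pre.png',np.hstack([a,b])[:,:,::-1])
E
```

```text
2.7667 [-0.02  0.1  -0.95 -0.08  0.06 -0.08] [0.55951224 0.00521066 0.13769272]
## grasp [0.602 0.006 0.075]
  end( [ 0.008 -0.035  0.755  0.002 -0.001  0.001] ) rows 8
```

View pics/pre.png

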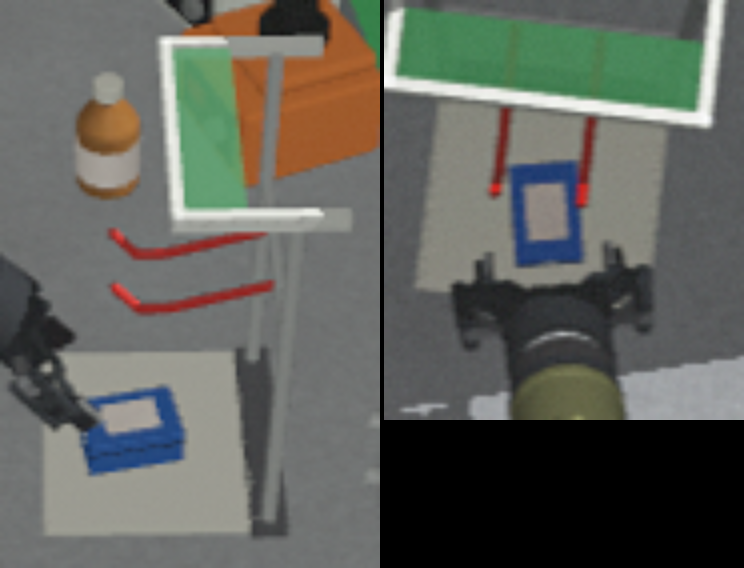

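Request:
step_arm(increments="0 0 0.15 0 0 0; 0 -0.01 0.3 0 0 0; 0 -0.02 0.45 0 0 0; 0 -0.02 0.6 0 0 0; 0 -0.02 0.7 0 0 0; 0 -0.02 0.75 0 0 0; 0 -0.02 0.75 0 0 0; 0 -0.02 0.75 0 0 0")

```text
time: 3.53
tcp_pos: [0.6024, 0.0051, 0.0767]
tool_rot: [-0.104, 2.53, 0.036]
force: [0.4, -0.2, 0.2]
grip_width: 0.0858
grip_force: 0.0
```

Request:
step_arm(increments="0 0 0 0 0 0; 0 0 0 0 0 0; 0 0 0 0 0 0; 0 0 0 0 0 0; 0 0 0 0 0 0; 0 0 0 0 0 0; 0 0 0 0 0 0; 0 0 0 0 0 0; 0 0 0 0 0 0; 0 0 0 0 0 0", jaw=0, grip_force=45)

```text
time: 4.37
tcp_pos: [0.6025, 0.005, 0.0769]
tool_rot: [-0.104, 2.529, 0.036]
force: [-4.2, 0.5, 6.7]
grip_width: 0.055
grip_force: 48.3
```

```bash
python3 - <<'E'
from plan import *
s=env.sense();print(s['time'],s['q'].round(2),s['tcp_pos'],s['force'],s['ft_torque'])
p,R=now();np.save('grasp.npy',np.c_[R,p])
plan([('lift',p+[0,0,.025],R,.01),('out',p+np.array([-.18,.02,.04]),R,.025),('up',p+np.array([-.2,.1,.14]),R,.025)])
E
```

```text
4.3667 [-0.02  0.29 -0.91 -0.24  0.06 -0.08] [0.60252685 0.00499874 0.07685719] [-4.20788159  0.51997114  6.68286054] [0.07594493 0.5954835  0.03056055]
## lift [0.603 0.005 0.102]
  end( [-0.143  0.001 -0.205  0.000  0.000  0.000] ) rows 3
## out [0.423 0.025 0.117]
  end( [ 0.685  0.174 -0.571  0.000  0.000  0.000] ) rows 4
  end( [ 0.685  0.174 -0.571  0.000  0.000  0.000] ) rows 4
## up [0.403 0.105 0.217]
  end( [-0.463  0.816 -0.894  0.000  0.000  0.000] ) rows 6
```

Request:
step_arm(increments="-0.05 0 -0.07 0 0 0; -0.1 0 -0.14 0 0 0; -0.14 0 -0.2 0 0 0; -0.14 0 -0.2 0 0 0; -0.14 0 -0.2 0 0 0")

```text
time: 4.78
tcp_pos: [0.6026, 0.0048, 0.101]
tool_rot: [-0.104, 2.53, 0.036]
force: [-0.5, -0.6, -1.2]
grip_width: 0.0543
grip_force: 47.6
```

Request:
step_arm(increments="0.17 0.04 -0.14 0 0 0; 0.34 0.08 -0.28 0 0 0; 0.51 0.13 -0.42 0 0 0; 0.68 0.17 -0.57 0 0 0; 0.68 0.17 -0.57 0 0 0")

```text
time: 5.2
tcp_pos: [0.526, 0.0146, 0.1162]
tool_rot: [-0.106, 2.549, 0.037]
force: [-0.9, 0.5, -2.1]
grip_width: 0.0542
grip_force: 48.2
```

```bash
python3 - <<'E'
from plan import *
s=env.sense();print(s['time'],s['q'].round(2),s['tcp_pos'],s['force'],s['ft_torque'])
G=np.load('grasp.npy');Rg=G[:,:3];pg=G[:,3]
off=Rg.T@(np.array([.633,.008,.006])-pg)   # case origin in tool
dy=0.0-4.5
R=Rot.from_euler('z',dy,degrees=True).as_matrix()@Rg
pl=lambda xy,z:np.r_[xy,z]-R@off
p,Rn=now()
plan([('out2',p+[-.05,.03,.09],Rn,.025),('above',pl([.458,.283],.076+.05),R,.025)])
E
```

```text
5.2 [ 0.    0.09 -1.03 -0.13  0.05 -0.06] [0.52604378 0.01461828 0.11620816] [-0.93033068  0.50618372 -2.06343709] [-0.12108415  0.67730813 -0.01510022]
## out2 [0.476 0.045 0.206]
  end( [-0.054  0.172 -0.505  0.000  0.000  0.000] ) rows 3
  end( [-0.054  0.172 -0.505  0.000  0.000  0.000] ) rows 3
## above [0.427 0.282 0.197]
  end( [ 0.098  0.803 -0.025  0.005 -0.002  0.007] ) rows 4
  end( [ 0.115  0.800 -0.038  0.005 -0.002  0.007] ) rows 4
  end( [ 0.132  0.797 -0.051  0.005 -0.002  0.007] ) rows 4
```

```bash
python3 - <<'E'
from plan import *
s=env.sense();p,Rn=now()
Rh=lambda h:tool(h,35,h+90)
g0=np.array([.55,.06,.22])
print(Rn[:,2]@Rh(4.5)[:,2])
plan([('up',p+[.0,.0,.08],Rh(4.5),.02)]+[('h%d'%h,tcp(g,Rh(h)),Rh(h)) for h,g in((4.5,g0),(45,g0+[0,.04,0]),(90,g0+[-.02,.1,0]),(135,g0+[-.04,.16,0]),(180,g0+[-.06,.2,0]))])
E
```

```text
0.9997903360746809
## up [0.526 0.015 0.196]
  end( [-0.446  0.003 -0.664  0.002 -0.006  0.001] ) rows 4
## h4 [0.519 0.058 0.264]
  end( [-0.361  0.434 -0.577  0.000  0.000  0.000] ) rows 3
## h45 [0.528 0.078 0.264]
  end( [-0.086  0.198  0.061 -0.129 -0.000 -0.184] ) rows 7
## h90 [0.53  0.129 0.264]
  end( [-0.306  0.347  0.214 -0.143  0.000 -0.205] ) rows 7
## h135 [0.532 0.198 0.264]
  end( [-0.566 -0.019  0.396 -0.143  0.000 -0.205] ) rows 7
## h180 [0.521 0.26  0.264]
  end( [-0.422 -0.360  0.295 -0.143  0.000 -0.205] ) rows 7
```

Request:
step_arm(increments="-0.11 0 -0.16 0 0 0; -0.22 0 -0.33 0 0 0; -0.33 0 -0.5 0 -0.003 0; -0.45 0 -0.66 0 -0.006 0; -0.45 0 -0.66 0 -0.006 0")

```text
time: 5.62
tcp_pos: [0.5297, 0.014, 0.1987]
tool_rot: [-0.104, 2.523, 0.037]
force: [1.7, -0.1, 0.3]
grip_width: 0.0544
grip_force: 48.2
```

Request:
step_arm(increments="-0.12 0.14 -0.19 0 0 0; -0.24 0.29 -0.38 0 0 0; -0.36 0.43 -0.58 0 0 0; -0.36 0.43 -0.58 0 0 0; -0.36 0.43 -0.58 0 0 0")

```text
time: 6.03
tcp_pos: [0.5207, 0.057, 0.2636]
tool_rot: [-0.106, 2.528, 0.038]
force: [-0.4, -0.4, -1.8]
grip_width: 0.0545
grip_force: 48.4
```

```bash
python3 - <<'E'
from plan import *
s=env.sense();p,Rn=now();print(s['q'].round(2),s['force'],s['grip_width'])
Rh=lambda h:tool(h,35,h+90)
g0=np.array([.55,.06,.22])
G=np.load('grasp.npy');print('rot err deg',np.degrees(Rot.from_matrix(G[:,:3].T@Rn).magnitude()),Rot.from_matrix(Rh(4.5).T@Rn).as_rotvec(degrees=True))
plan([('h%d'%h,tcp(g,Rh(h)),Rh(h)) for h,g in((45,g0+[0,.04,0]),(90,g0+[-.02,.1,0]),(135,g0+[-.04,.16,0]),(180,g0+[-.06,.2,0]))])
E
```

```text
[ 0.12 -0.18 -0.85  0.29 -0.02  0.03] [-0.44094736 -0.36316243 -1.84174637] 0.054541796078979764
rot err deg 0.13646434853384193 [-0.35491839 -0.02985007 -0.18767119]
## h45 [0.528 0.078 0.264]
  end( [-0.079  0.204  0.048 -0.127  0.001 -0.183] ) rows 7
## h90 [0.53  0.129 0.264]
  end( [-0.306  0.347  0.214 -0.143  0.000 -0.205] ) rows 7
## h135 [0.532 0.198 0.264]
  end( [-0.566 -0.019  0.396 -0.143  0.000 -0.205] ) rows 7
## h180 [0.521 0.26  0.264]
  end( [-0.422 -0.360  0.295 -0.143  0.000 -0.205] ) rows 7
```

Request:
step_arm(increments="-0.02 0.07 0.02 -0.042 0 -0.061; -0.02 0.07 0.02 -0.042 0 -0.061; -0.02 0.07 0.02 -0.042 0 -0.061; -0.05 0.13 0.03 -0.085 0 -0.122; -0.05 0.13 0.03 -0.085 0 -0.122; -0.05 0.13 0.03 -0.085 0 -0.122; -0.08 0.2 0.05 -0.127 0 -0.183; -0.08 0.2 0.05 -0.127 0 -0.183; -0.08 0.2 0.05 -0.127 0 -0.183; -0.08 0.2 0.05 -0.127 0 -0.183")

```text
time: 6.87
tcp_pos: [0.5278, 0.0763, 0.2625]
tool_rot: [-0.968, 2.372, 0.307]
force: [-0.1, 0.4, -1.5]
grip_width: 0.0542
grip_force: 48.2
```

Request:
step_arm(increments="-0.1 0.12 0.07 -0.048 0 -0.068; -0.1 0.12 0.07 -0.048 0 -0.068; -0.1 0.12 0.07 -0.048 0 -0.068; -0.2 0.23 0.14 -0.095 0 -0.137; -0.2 0.23 0.14 -0.095 0 -0.137; -0.2 0.23 0.14 -0.095 0 -0.137; -0.3 0.35 0.21 -0.143 0 -0.205; -0.3 0.35 0.21 -0.143 0 -0.205; -0.3 0.35 0.21 -0.143 0 -0.205; -0.3 0.35 0.21 -0.143 0 -0.205")

```text
time: 7.7
tcp_pos: [0.5295, 0.1276, 0.2631]
tool_rot: [-1.864, 1.882, 0.586]
force: [0.1, 0.1, -1.3]
grip_width: 0.0542
grip_force: 48.3
```

Request:
step_arm(increments="-0.19 0 0.13 -0.048 0 -0.068; -0.19 0 0.13 -0.048 0 -0.068; -0.19 0 0.13 -0.048 0 -0.068; -0.38 -0.01 0.26 -0.095 0 -0.137; -0.38 -0.01 0.26 -0.095 0 -0.137; -0.38 -0.01 0.26 -0.095 0 -0.137; -0.57 -0.02 0.4 -0.143 0 -0.205; -0.57 -0.02 0.4 -0.143 0 -0.205; -0.57 -0.02 0.4 -0.143 0 -0.205; -0.57 -0.02 0.4 -0.143 0 -0.205")

```text
time: 8.53
tcp_pos: [0.5315, 0.1973, 0.2634]
tool_rot: [-2.577, 1.081, 0.807]
force: [-0.7, 0.2, -1.0]
grip_width: 0.0543
grip_force: 48.3
```

Request:
step_arm(increments="-0.14 -0.12 0.1 -0.048 0 -0.068; -0.14 -0.12 0.1 -0.048 0 -0.068; -0.14 -0.12 0.1 -0.048 0 -0.068; -0.28 -0.24 0.2 -0.095 0 -0.137; -0.28 -0.24 0.2 -0.095 0 -0.137; -0.28 -0.24 0.2 -0.095 0 -0.137; -0.42 -0.36 0.3 -0.143 0 -0.205; -0.42 -0.36 0.3 -0.143 0 -0.205; -0.42 -0.36 0.3 -0.143 0 -0.205; -0.42 -0.36 0.3 -0.143 0 -0.205")

```text
time: 9.37
tcp_pos: [0.5205, 0.2591, 0.2633]
tool_rot: [-2.995, 0.015, 0.937]
force: [-0.2, 1.1, -0.8]
grip_width: 0.0541
grip_force: 48.4
```

```bash
cat > place.py <<'E'
from plan import *
G=np.load('grasp.npy');off=G[:,:3].T@(np.array([.633,.008,.006])-G[:,3])
Rp=Rot.from_euler('z',180-4.5,degrees=True).as_matrix()@G[:,:3]
pl=lambda xy,z,yaw=0:np.r_[xy,z]-Rot.from_euler('z',yaw,degrees=True).as_matrix()@Rp@off
E
python3 - <<'E'
from place import *
s=env.sense();p,Rn=now();print(s['q'].round(2),s['force'],s['grip_width'])
print(Rot.from_matrix(Rp.T@Rn).as_rotvec(degrees=True))
plan([('above',pl([.458,.283],.076+.05),Rp,.025)])
E
```

```text
[ 0.37  0.73  0.37  1.78  0.21 -2.83] [-0.19941471  1.05309855 -0.78940856] 0.05411155668469204
[0.60655567 0.24195491 0.57414005]
## above [0.489 0.284 0.197]
  end( [ 0.115 -0.242  0.729 -0.003 -0.001 -0.003] ) rows 4
```

Request:
step_arm(increments="0.03 -0.06 0.18 -0.001 0 -0.001; 0.06 -0.12 0.36 -0.002 0 -0.002; 0.09 -0.18 0.54 -0.003 0 -0.003; 0.12 -0.24 0.73 -0.003 -0.001 -0.003; 0.12 -0.24 0.73 -0.003 -0.001 -0.003; 0.12 -0.24 0.73 -0.003 -0.001 -0.003; 0.12 -0.24 0.73 -0.003 -0.001 -0.003")

```text
time: 9.95
tcp_pos: [0.4893, 0.2826, 0.198]
tool_rot: [2.995, 0.009, -0.942]
force: [-0.4, -0.1, -1.0]
grip_width: 0.0541
grip_force: 48.3
```

```bash
python3 - <<'E'
from place import *
im=get_image('scene');tp=get_image('top');np.savez('hov.npz',im=im,tp=tp)
k=7;x0,y0,x1,y1=248,135,303,200
a=cv2.resize(im[y0:y1,x0:x1],None,fx=k,fy=k,interpolation=cv2.INTER_NEAREST);b=cv2.resize(tp[210:268,205:260],None,fx=k,fy=k,interpolation=cv2.INTER_NEAREST)
b=cv2.copyMakeBorder(b,0,a.shape[0]-b.shape[0],4,0,cv2.BORDER_CONSTANT)
cv2.imwrite('pics/hov.png',np.hstack([a,b])[:,:,::-1])
s=env.sense();p,Rn=now();print(p,s['q'].round(2),Rot.from_matrix(Rp.T@Rn).as_rotvec(degrees=True))
print('pred case',p+Rn@off)
c=blobs(tp,'orange',(205,210,260,268))[0];print(cv2.minAreaRect(c))
E
```

```text
[0.48965679 0.28299086 0.19815784] [ 0.42  0.73  0.22  1.63  0.23 -2.8 ] [ 0.01619621  0.10211106 -0.2359518 ]
pred case [0.45916891 0.28247574 0.12724531]Traceback (most recent call last):
  File "<stdin>", line 9, in <module>
IndexError: list index out of range
```

View pics/hov.png

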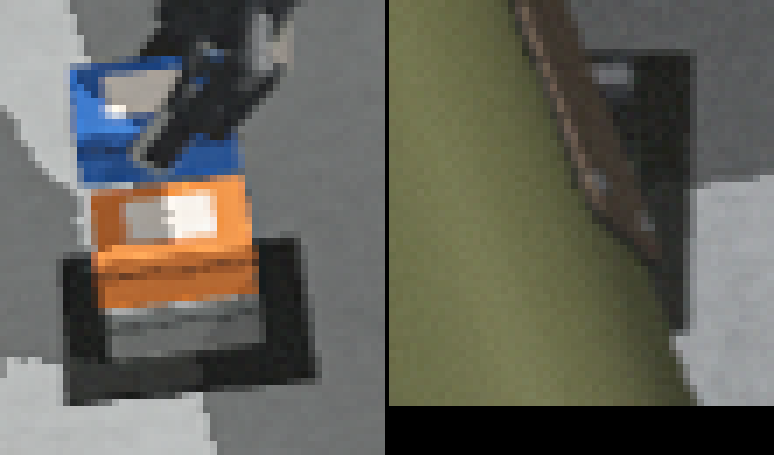

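```bash
cat >> place.py <<'E'
def ony(n,p,y):
    o,d=ray(n,p);return o+d*(y-o[1])/d[1]
def edges(im,row,x0,x1,kind):
    f=im[row].astype(float);v=f[:,2]-f[:,0] if kind=='blue' else f[:,0]-f[:,2] if kind=='orange' else None
    v=v[x0:x1];t=v.max()*.5;i=np.nonzero(v>t)[0];a,b=i[0],i[-1]
    return x0+a-(v[a]-t)/(v[a]-v[a-1]), x0+b+(v[b]-t)/(v[b]-v[b+1])
E
python3 - <<'E'
from place import *
np.set_printoptions(precision=4,suppress=True)
im=np.load('hov.npz')['im']
yf=.2552
for k,rows in(('blue',range(156,162)),('orange',range(171,180))):
    for r in rows:
        l,R=edges(im,r,252,296,k);A=ony('scene',(l,r),yf);B=ony('scene',(R,r),yf);print(k,r,'L',l.round(1),A,'R',R.round(1),B)
E
```

```text
blue 156 L 258.7 [0.4152 0.2552 0.1527] R 281.5 [0.4932 0.2552 0.1427]
blue 157 L 258.5 [0.4142 0.2552 0.1484] R 281.8 [0.4942 0.2552 0.138 ]
blue 158 L 258.7 [0.4142 0.2552 0.1438] R 281.9 [0.4942 0.2552 0.1334]
blue 159 L 259.2 [0.4157 0.2552 0.139 ] R 280.8 [0.4899 0.2552 0.1294]
blue 160 L 259.1 [0.4149 0.2552 0.1346] R 272.7 [0.4618 0.2552 0.1284]
blue 161 L 259.1 [0.4144 0.2552 0.13  ] R 263.2 [0.4286 0.2552 0.1282]
orange 171 L 260.8 [0.4164 0.2552 0.0828] R 283.9 [0.4979 0.2552 0.0717]
orange 172 L 260.8 [0.4159 0.2552 0.0781] R 283.3 [0.4955 0.2552 0.0672]
orange 173 L 260.9 [0.416  0.2552 0.0733] R 284.2 [0.4984 0.2552 0.062 ]
orange 174 L 261.7 [0.4181 0.2552 0.0681] R 283.8 [0.4966 0.2552 0.0574]
orange 175 L 261.3 [0.4165 0.2552 0.0635] R 284.1 [0.4976 0.2552 0.0523]
orange 176 L 261.6 [0.4169 0.2552 0.0586] R 284.3 [0.4979 0.2552 0.0474]
orange 177 L 261.8 [0.4172 0.2552 0.0536] R 277.7 [0.4738 0.2552 0.0458]
orange 178 L 261.7 [0.4165 0.2552 0.0488] R 268.8 [0.4417 0.2552 0.0453]
orange 179 L 261.5 [0.4154 0.2552 0.0441] R 263.3 [0.4218 0.2552 0.0432]
```

```bash
cat >> place.py <<'E'
def botedge(im,cols,r0,r1,kind,z):
    P=[]
    for c in cols:
        f=im[r0:r1,c].astype(float);v=f[:,2]-f[:,0] if kind=='blue' else f[:,0]-f[:,2]
        i=np.nonzero(v>v.max()*.5)[0][-1];
        t=v[max(0,i-2):i+1].max()*.5   # local half level
        i=np.nonzero(v>t)[0][-1]
        if i+1<len(v):P.append(onz('scene',(c,r0+i+(v[i]-t)/(v[i]-v[i+1])),z)[:2])
    P=np.array(P);a,b=np.polyfit(P[:,0],P[:,1],1);return np.degrees(np.arctan(a)),a*.457+b,np.std(P[:,1]-np.polyval([a,b],P[:,0]))
E
python3 - <<'E'
from place import *
im=np.load('hov.npz')['im']
p,Rn=now();print('off',off,'z',(p+Rn@off)[2])
print(botedge(im,range(261,279),150,166,'blue',(p+Rn@off)[2]))
print(botedge(im,range(263,283),168,184,'orange',.041))
m=[(r,) for r in()]
E
```

```text
off [0.0155296  0.00030196 0.07561152] z 0.1272453147553195
(np.float64(-0.7440699604806539), np.float64(0.25716141400594383), np.float64(0.0004634172140705749))
(np.float64(0.9013175052211451), np.float64(0.25974716711187706), np.float64(0.0006224006328953823))
```

```bash
python3 - <<'E'
from place import *
p,Rn=now();R=Rot.from_euler('z',1.3,degrees=True).as_matrix()@Rn
f=lambda z:np.array([.4614,.2835,z])-R@off
plan([('a',f(.100),R,.008),('b',f(.080),R,.006),('c',f(.075),R,.0015)])
E
```

```text
## a [0.492 0.285 0.171]
  end( [ 0.174 -0.017  0.211 -0.004 -0.000 -0.006] ) rows 4
## b [0.492 0.285 0.151]
  end( [0.114 0.000 0.164 0.000 0.000 0.000] ) rows 4
## c [0.492 0.285 0.146]
  end( [0.029 0.000 0.041 0.000 0.000 0.000] ) rows 4
```

Request:
step_arm(increments="0.06 -0.01 0.07 -0.001 0 -0.002; 0.12 -0.02 0.14 -0.002 0 -0.004; 0.17 -0.02 0.21 -0.004 0 -0.006; 0.17 -0.02 0.21 -0.004 0 -0.006; 0.17 -0.02 0.21 -0.004 0 -0.006")

```text
time: 10.47
tcp_pos: [0.4898, 0.2856, 0.1688]
tool_rot: [2.985, 0.049, -0.945]
force: [-1.2, 0.3, -2.1]
grip_width: 0.0546
grip_force: 48.4
```

Request:
step_arm(increments="0.03 0 0.04 0 0 0; 0.06 0 0.08 0 0 0; 0.09 0 0.12 0 0 0; 0.11 0 0.16 0 0 0; 0.11 0 0.16 0 0 0; 0.11 0 0.16 0 0 0")

```text
time: 10.97
tcp_pos: [0.49, 0.2855, 0.1502]
tool_rot: [2.986, 0.049, -0.943]
force: [-0.5, 0.0, -1.2]
grip_width: 0.0547
grip_force: 48.4
```

```bash
python3 - <<'E'
from place import *
im=get_image('scene');np.save('low.npy',im)
s=env.sense();p,Rn=now();X=p+Rn@off;print(s['time'],s['force'],'pred',X)
yf=.2552
for k,rows in(('blue',range(160,172)),('orange',range(171,179))):
    L=[];Q=[]
    for r in rows:
        l,R=edges(im,r,252,296,k);L.append(ony('scene',(l,r),yf)[0]);Q.append(ony('scene',(R,r),yf)[0])
    print(k,np.round(L,4),np.round(Q,4))
k=10;a=cv2.resize(im[140:195,250:300],None,fx=k,fy=k,interpolation=cv2.INTER_NEAREST)
cv2.imwrite('pics/low.png',a[:,:,::-1])
for c in (range(261,279),range(265,279)):print(botedge(im,c,155,174,'blue',X[2]),botedge(im,c,173,184,'orange',.041))
E
```

```text
11.0167 [ 0.17870017 -1.47988333 -1.22574501] pred [0.45945598 0.2843268  0.07965606]
blue [0.4147 0.4147 0.4146 0.415  0.415  0.4155 0.418  0.4151 0.4158 0.416
 0.4153 0.4133] [0.4299 0.4306 0.4497 0.4479 0.4453 0.4922 0.4908 0.4909 0.4901 0.4718
 0.4404 0.4183]
orange [0.427  0.4158 0.4156 0.4185 0.4167 0.4173 0.4174 0.4168] [0.4986 0.4957 0.4983 0.4965 0.4975 0.4978 0.4741 0.4425]
(np.float64(1.13239558483832), np.float64(0.26134016503726215), np.float64(0.0007591851415895086)) (np.float64(-5.093249750256098), np.float64(0.2594790858053312), np.float64(0.004042208170419334))
(np.float64(1.4845898288608985), np.float64(0.2613189898913733), np.float64(0.0008501075095987491)) (np.float64(0.8897283156056266), np.float64(0.25953649369028364), np.float64(0.0006012612754280245))
```

View pics/low.png

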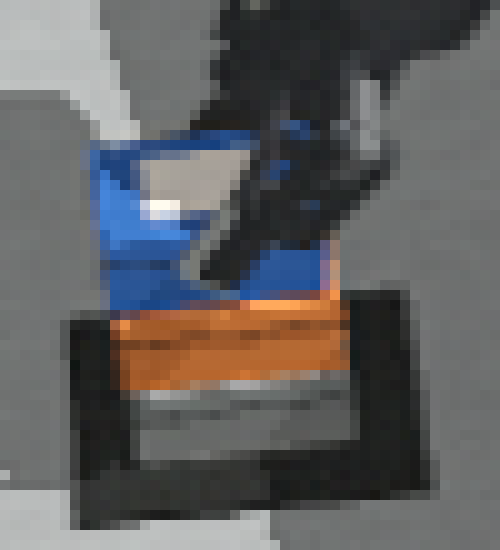

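```bash
python3 - <<'E'
from place import *
p,Rn=now();R=Rot.from_euler('z',-.3,degrees=True).as_matrix()@Rn
f=lambda z:np.array([.4618,.2835,z])-R@off
plan([('a',f(.0797),R,.008),('c',f(.075),R,.0015)])
E
```

```text
## a [0.492 0.285 0.151]
  end( [ 0.019  0.011 -0.014  0.001  0.000  0.001] ) rows 1
## c [0.492 0.285 0.146]
  end( [0.027 0.000 0.038 0.000 0.000 0.000] ) rows 4
```

Request:
step_arm(increments="0.019 0.011 -0.014 0.001 0 0.001; 0.019 0.011 -0.014 0.001 0 0.001; 0.019 0.011 -0.014 0.001 0 0.001; 0.019 0.011 -0.014 0.001 0 0.001")

```text
time: 11.35
tcp_pos: [0.4928, 0.2846, 0.1507]
tool_rot: [2.989, 0.043, -0.942]
force: [0.1, -0.5, -1.3]
grip_width: 0.0543
grip_force: 48.4
```

```bash
python3 - <<'E'
from place import *
im=get_image('scene')
s=env.sense();p,Rn=now();X=p+Rn@off;print(s['time'],s['force'],'pred',X)
yf=.2552
for k,rows in(('blue',range(160,172)),('orange',range(171,179))):
    L=[];Q=[]
    for r in rows:
        l,R=edges(im,r,252,296,k);L.append(ony('scene',(l,r),yf)[0]);Q.append(ony('scene',(R,r),yf)[0])
    print(k,np.round(L,4),np.round(Q,4))
print(im[166:172,278:288].tolist()[::2])
print(botedge(im,range(261,279),155,174,'blue',X[2]),botedge(im,range(265,279),173,184,'orange',.041))
E
```

```text
11.4 [-0.23723822 -0.53924841 -0.91015233] pred [0.46206561 0.28350166 0.07982844]
blue [0.4174 0.4173 0.4174 0.4176 0.4175 0.4177 0.4188 0.4188 0.4185 0.4185
 0.4183 0.3838] [0.4323 0.4336 0.4521 0.4516 0.4487 0.4969 0.4973 0.4972 0.4972 0.4738
 0.4413 0.5356]
orange [0.4289 0.416  0.4157 0.4183 0.4167 0.4173 0.4176 0.4166] [0.4987 0.4955 0.4982 0.4965 0.4976 0.4978 0.474  0.4429]
[[[42, 86, 148], [41, 86, 148], [42, 84, 147], [45, 86, 148], [40, 83, 148], [62, 89, 141], [101, 108, 115], [111, 111, 112], [109, 109, 111], [110, 113, 112]], [[37, 83, 150], [36, 83, 151], [33, 82, 152], [31, 82, 152], [31, 82, 153], [57, 93, 149], [106, 119, 136], [116, 116, 116], [115, 118, 117], [111, 114, 114]], [[179, 105, 63], [196, 118, 62], [225, 139, 70], [222, 137, 68], [206, 122, 58], [177, 101, 50], [82, 57, 39], [21, 23, 25], [26, 27, 28], [26, 27, 28]]]
(np.float64(-6.988117591255204), np.float64(0.26077659053130736), np.float64(0.005772126931191948)) (np.float64(0.8626360583888867), np.float64(0.2595447060068541), np.float64(0.000605303980209373))
```

Request:
step_arm(increments="0.004 0 0.008 0 0 0; 0.008 0 0.016 0 0 0; 0.013 0 0.024 0 0 0; 0.017 0 0.031 0 0 0; 0.017 0 0.031 0 0 0; 0.017 0 0.031 0 0 0")

```text
time: 11.9
tcp_pos: [0.4922, 0.2846, 0.147]
tool_rot: [2.988, 0.043, -0.942]
force: [0.8, -0.4, -0.7]
grip_width: 0.054
grip_force: 48.3
```

Request:
step_arm(increments="0.003 0 0.004 0 0 0; 0.006 0 0.008 0 0 0; 0.006 0 0.008 0 0 0; 0.006 0 0.008 0 0 0")

```text
time: 12.23
tcp_pos: [0.4922, 0.2846, 0.1469]
tool_rot: [2.989, 0.043, -0.943]
force: [-0.1, -0.2, 5.4]
grip_width: 0.0544
grip_force: 48.9
```

Request:
step_arm(increments="0 0 0 0 0 0; 0 0 0 0 0 0; 0 0 0 0 0 0; 0 0 0 0 0 0; 0 0 0 0 0 0; 0 0 0 0 0 0", jaw=0.9)

```text
time: 12.73
tcp_pos: [0.4922, 0.2846, 0.1459]
tool_rot: [2.988, 0.043, -0.943]
force: [-0.3, 0.2, 0.8]
grip_width: 0.0769
grip_force: 0.0
```

Request:
step_arm(increments="0 0 -0.15 0 0 0; 0 0 -0.3 0 0 0; 0 0 -0.5 0 0 0; 0 0 -0.8 0 0 0; 0 0 -1 0 0 0; 0 0 -1 0 0 0; 0 0 -1 0 0 0")

```text
time: 13.32
tcp_pos: [0.5503, 0.2863, 0.2281]
tool_rot: [2.99, 0.043, -0.94]
force: [0.1, -0.1, -0.6]
grip_width: 0.077
grip_force: 0.0
```

```bash
python3 - <<'E'
from place import *
s=env.sense();p,Rn=now();print(s['time'],p,s['q'].round(2))
im=get_image('scene')
a,pa=label(im,(252,145,295,175),'blue');print('blue label',onz('scene',a,.111),labang('scene',pa,.111),'expect orange plane (.4574 .2849)')
k=10;cv2.imwrite('pics/rel.png',cv2.resize(im[140:195,250:300],None,fx=k,fy=k,interpolation=cv2.INTER_NEAREST)[:,:,::-1])
# basket approach : bar dir 108.4, tool heading 18.4, lean 30, y along heading
h=18.4;gb=np.array([.462,-.301,.135])
Rb=tool(h,30,h);Rb2=tool(h,30,h+180)
for R in(Rb,Rb2):print(np.degrees(Rot.from_matrix(Rn.T@R).magnitude()))
E
```

```text
13.3167 [0.55033929 0.28628095 0.22809897] [ 0.39  0.84  0.49  1.8   0.21 -2.84]
blue label [0.45549658 0.28517973 0.111     ] (np.float64(-179.7591357149985), array([0.03308574, 0.04706815])) expect orange plane (.4574 .2849)
121.67369368939491
92.199438738338
```

View pics/rel.png

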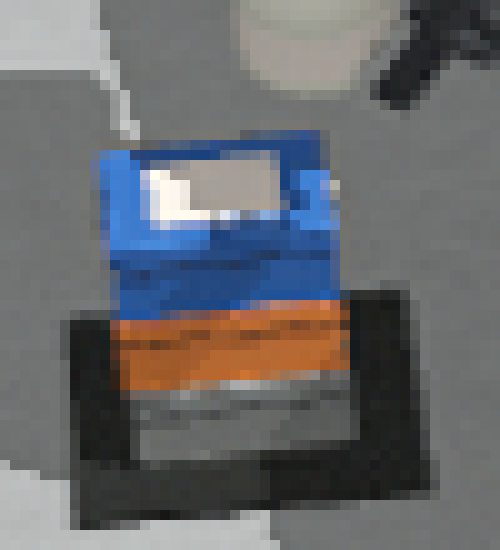

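```bash
python3 - <<'E'
from place import *
h=18.4;gb=np.array([.462,-.301,.1355]);Rb=tool(h,30,h+180)
Ru=tool(0,0,240)
plan([('v1',np.array([.48,.14,.32]),Ru,.035),('v2',np.array([.43,-.2,.32]),Rb,.035),('pre',tcp(gb,Rb,.134),Rb)])
E
```

```text
## v1 [0.48 0.14 0.32]
  end( [-0.568  0.720 -0.169  0.027  0.095  0.085] ) rows 4
  end( [-0.280  0.813 -0.362  0.027  0.095  0.085] ) rows 4
## v2 [ 0.43 -0.2   0.32]
  end( [0.317 0.799 0.000 0.040 0.015 0.056] ) rows 3
  end( [ 0.454  0.725 -0.077  0.040  0.015  0.056] ) rows 3
  end( [ 0.579  0.620 -0.137  0.040  0.015  0.056] ) rows 3
  end( [ 0.685  0.488 -0.176  0.040  0.015  0.056] ) rows 3
## pre [ 0.398 -0.322  0.252]
  end( [0.530 0.468 0.125 0.000 0.000 0.000] ) rows 3
  end( [0.530 0.468 0.125 0.000 0.000 0.000] ) rows 3
```

Request:
step_arm(increments="-0.57 0.72 -0.17 0.027 0.095 0.085; -0.57 0.72 -0.17 0.027 0.095 0.085; -0.57 0.72 -0.17 0.027 0.095 0.085; -0.57 0.72 -0.17 0.027 0.095 0.085; -0.57 0.72 -0.17 0.027 0.095 0.085", jaw=0.6)

```text
time: 13.78
tcp_pos: [0.5128, 0.2123, 0.2752]
tool_rot: [3.078, -0.394, -0.478]
force: [0.5, -0.8, -0.2]
grip_width: 0.0511
grip_force: 0.0
```

Request:
step_arm(increments="-0.28 0.81 -0.36 0.027 0.095 0.085; -0.28 0.81 -0.36 0.027 0.095 0.085; -0.28 0.81 -0.36 0.027 0.095 0.085; -0.28 0.81 -0.36 0.027 0.095 0.085; -0.28 0.81 -0.36 0.027 0.095 0.085")

```text
time: 14.2
tcp_pos: [0.4784, 0.1401, 0.3203]
tool_rot: [-3.033, 0.81, -0.002]
force: [-0.1, 0.5, 0.7]
grip_width: 0.0513
grip_force: 0.0
```

Request:
step_arm(increments="0.32 0.8 0 0.04 0.015 0.056; 0.32 0.8 0 0.04 0.015 0.056; 0.32 0.8 0 0.04 0.015 0.056; 0.32 0.8 0 0.04 0.015 0.056")

```text
time: 14.53
tcp_pos: [0.4667, 0.0532, 0.3191]
tool_rot: [-2.845, 1.041, -0.114]
force: [0.7, 0.2, -0.8]
grip_width: 0.0514
grip_force: 0.0
```

Request:
step_arm(increments="0.45 0.73 -0.08 0.04 0.015 0.056; 0.45 0.73 -0.08 0.04 0.015 0.056; 0.45 0.73 -0.08 0.04 0.015 0.056; 0.45 0.73 -0.08 0.04 0.015 0.056")

```text
time: 14.87
tcp_pos: [0.4545, -0.0315, 0.3197]
tool_rot: [-2.637, 1.241, -0.225]
force: [1.1, 0.3, 0.7]
grip_width: 0.0512
grip_force: 0.0
```

Request:
step_arm(increments="0.58 0.62 -0.14 0.04 0.015 0.056; 0.58 0.62 -0.14 0.04 0.015 0.056; 0.58 0.62 -0.14 0.04 0.015 0.056; 0.58 0.62 -0.14 0.04 0.015 0.056")

```text
time: 15.2
tcp_pos: [0.4427, -0.1162, 0.3199]
tool_rot: [-2.414, 1.414, -0.326]
force: [-0.8, 0.9, 0.3]
grip_width: 0.0511
grip_force: 0.0
```

Request:
step_arm(increments="0.69 0.49 -0.18 0.04 0.015 0.056; 0.69 0.49 -0.18 0.04 0.015 0.056; 0.69 0.49 -0.18 0.04 0.015 0.056; 0.69 0.49 -0.18 0.04 0.015 0.056; 0.69 0.49 -0.18 0.04 0.015 0.056")

```text
time: 15.62
tcp_pos: [0.4313, -0.1995, 0.32]
tool_rot: [-2.181, 1.558, -0.416]
force: [-0.6, 0.0, 0.2]
grip_width: 0.0513
grip_force: 0.0
```

```bash
python3 - <<'E'
from place import *
h=18.4;gb=np.array([.462,-.301,.1355]);Rb=tool(h,30,h+180)
s=env.sense();print(s['time'],s['q'].round(2),s['tcp_pos'])
plan([('pre',tcp(gb,Rb,.134),Rb),('g',tcp(gb,Rb),Rb,.015)])
E
```

```text
15.6167 [-0.67 -0.14 -0.61  0.8   0.44 -2.5 ] [ 0.43125993 -0.19946776  0.32001702]
## pre [ 0.398 -0.322  0.252]
  end( [ 0.528  0.478  0.116 -0.000  0.001  0.001] ) rows 3
  end( [ 0.529  0.476  0.119 -0.000  0.001  0.001] ) rows 3
## g [ 0.436 -0.31   0.182]
  end( [ 0.000 -0.000  0.800  0.000  0.000  0.000] ) rows 6
```

Request:
step_arm(increments="0.53 0.48 0.12 0 0.001 0.001; 0.53 0.48 0.12 0 0.001 0.001; 0.53 0.48 0.12 0 0.001 0.001; 0.53 0.48 0.12 0 0.001 0.001")

```text
time: 15.95
tcp_pos: [0.4147, -0.2609, 0.2847]
tool_rot: [-2.178, 1.564, -0.417]
force: [-0.2, 0.6, -0.2]
grip_width: 0.0513
grip_force: 0.0
```

Request:
step_arm(increments="0.53 0.48 0.12 0 0.001 0.001; 0.53 0.48 0.12 0 0.001 0.001; 0.53 0.48 0.12 0 0.001 0.001; 0.53 0.48 0.12 0 0.001 0.001; 0.53 0.48 0.12 0 0.001 0.001")

```text
time: 16.37
tcp_pos: [0.3981, -0.3224, 0.2518]
tool_rot: [-2.175, 1.568, -0.424]
force: [-0.0, 0.6, -0.4]
grip_width: 0.0512
grip_force: 0.0
```

```bash
python3 - <<'E'
from place import *
h=18.4;gb=np.array([.462,-.301,.1355]);Rb=tool(h,30,h+180)
s=env.sense();print(s['time'],s['q'].round(2),s['tcp_pos'])
plan([('g',tcp(gb,Rb),Rb,.015)])
a=onz('top',(421.3,234.9),.1355),onz('scene',(288.3,292.),.1355);print(a)
E
```

```text
16.3667 [-0.92  0.06 -0.57  0.76  0.5  -2.77] [ 0.39814712 -0.3224032   0.25176714]
## g [ 0.436 -0.31   0.182]
  end( [-0.002  0.002  0.804 -0.002  0.000  0.000] ) rows 6
(array([ 0.46313627, -0.30213464,  0.1355    ]), array([ 0.46123344, -0.2993104 ,  0.1355    ]))
```

Request:
step_arm(increments="0 0 0.15 0 0 0; 0 0 0.3 0 0 0; 0 0 0.45 0 0 0; 0 0 0.6 0 0 0; 0 0 0.72 0 0 0; 0 0 0.8 0 0 0; 0 0 0.8 0 0 0; 0 0 0.8 0 0 0")

```text
time: 17.03
tcp_pos: [0.4358, -0.3104, 0.1826]
tool_rot: [-2.175, 1.569, -0.425]
force: [0.0, -0.5, -0.0]
grip_width: 0.0512
grip_force: 0.0
```

Request:
step_arm(increments="0 0 0 0 0 0; 0 0 0 0 0 0; 0 0 0 0 0 0; 0 0 0 0 0 0; 0 0 0 0 0 0; 0 0 0 0 0 0; 0 0 0 0 0 0; 0 0 0 0 0 0; 0 0 0 0 0 0; 0 0 0 0 0 0; 0 0 0 0 0 0; 0 0 0 0 0 0", jaw=0, grip_force=40)

```text
time: 18.03
tcp_pos: [0.4358, -0.3118, 0.1827]
tool_rot: [-2.174, 1.571, -0.428]
force: [1.7, 0.6, 5.0]
grip_width: 0.0082
grip_force: 39.1
```

```bash
python3 - <<'E'
from place import *
p,R=now();np.save('bg.npy',np.c_[R,p]);s=env.sense();print(s['force'],s['ft_torque'],s['grip_width'])
print('grasp pt',p+.054*R[:,2],'y ax',R[:,1])
plan([('lift',p+[0,0,.03],R,.008),('lift2',p+[0,0,.13],R,.02)])
E
```

```text
[1.74515382 0.61043358 4.98767908] [-0.01609411 -0.22145275 -0.08530606] 0.008220596746954138
grasp pt [ 0.46173244 -0.30337287  0.13610556] y ax [-0.81946493 -0.27143288 -0.50477858]
## lift [ 0.436 -0.312  0.213]
  end( [ 0.001 -0.151 -0.259  0.000  0.000  0.000] ) rows 4
## lift2 [ 0.436 -0.312  0.313]
  end( [ 0.002 -0.505 -0.863  0.000  0.000  0.000] ) rows 6
```

Request:
step_arm(increments="0 -0.03 -0.05 0 0 0; 0 -0.06 -0.1 0 0 0; 0 -0.09 -0.15 0 0 0; 0 -0.12 -0.2 0 0 0; 0 -0.15 -0.26 0 0 0; 0 -0.15 -0.26 0 0 0; 0 -0.15 -0.26 0 0 0; 0 -0.15 -0.26 0 0 0; 0 -0.15 -0.26 0 0 0")

```text
time: 18.78
tcp_pos: [0.4349, -0.3113, 0.2117]
tool_rot: [-2.174, 1.572, -0.424]
force: [-0.6, -0.1, -1.4]
grip_width: 0.0085
grip_force: 38.9
```

```bash
python3 - <<'E'
from place import *
p,R=now();s=env.sense();print(s['time'],s['force'],s['ft_torque'],s['grip_width'])
im=get_image('scene');tp=get_image('top')
k=4;a=cv2.resize(im[240:345,240:330],None,fx=k,fy=k);b=cv2.resize(tp[200:300,365:450],None,fx=k,fy=k)
b=cv2.copyMakeBorder(b,0,a.shape[0]-b.shape[0],4,0,cv2.BORDER_CONSTANT)
cv2.imwrite('pics/bask.png',np.hstack([a,b])[:,:,::-1])
E
```

```text
18.7833 [-0.5618444  -0.08027383 -1.37258259] [-0.19968822  0.69362964  0.0239124 ] 0.008522898961110267
```

View pics/bask.png

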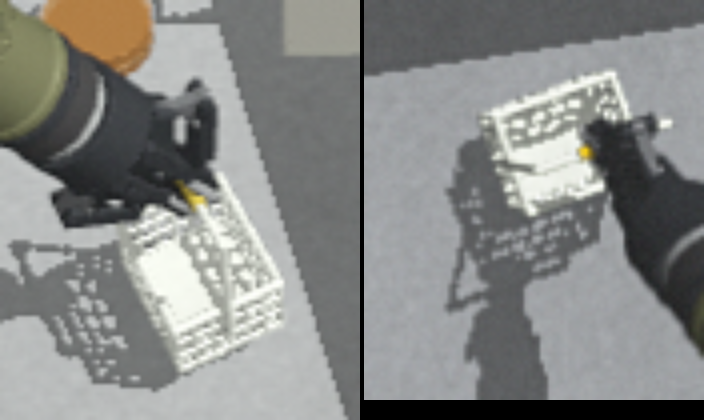

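```bash
cat > hang.py <<'E'
from plan import *
B=np.load('bg.npy');Rg=B[:,:3];offb=Rg.T@(np.array([.462,-.302,.135])-B[:,3])
rz=lambda d:Rot.from_euler('z',d,degrees=True).as_matrix()
sy=-7.3;seat=np.array([.647,.0095,.2]);Rs=rz(sy-18.4)@Rg
def st(x,y,z,R=Rs): return seat*[1,1,0]+rz(sy)@np.array([x,y,0])+[0,0,z]-R@offb
E
python3 - <<'E'
from hang import *
p,R=now();print(Rot.from_matrix(Rg.T@R).as_rotvec(degrees=True))
plan([('up',B[:,3]+[0,0,.14],Rg,.02),('A',st(-.11,0,.275),Rs,.022),('B',st(-.06,0,.245),Rs,.012)])
E
```

```text
[-0.09774793 -0.08782271  0.06376496]
## up [ 0.436 -0.312  0.323]
  end( [ 0.008 -0.565 -0.956  0.001  0.000 -0.000] ) rows 6
## A [0.51  0.026 0.323]
  end( [-0.744 -0.381  0.221 -0.000  0.018  0.031] ) rows 4
  end( [-0.788 -0.307  0.178 -0.000  0.018  0.031] ) rows 4
  end( [-0.823 -0.229  0.132 -0.000  0.018  0.031] ) rows 4
  end( [-0.848 -0.148  0.085 -0.000  0.018  0.031] ) rows 4
## B [0.56  0.02  0.293]
  end( [-0.002 -0.280  0.511  0.000  0.000  0.000] ) rows 5
```

Request:
step_arm(increments="0 -0.06 -0.1 0 0 0; 0 -0.16 -0.28 0 0 0; 0 -0.28 -0.48 0 0 0; 0 -0.4 -0.68 0 0 0; 0 -0.5 -0.84 0 0 0; 0 -0.55 -0.93 0 0 0; 0.01 -0.57 -0.96 0 0 0; 0.01 -0.57 -0.96 0 0 0")

```text
time: 19.55
tcp_pos: [0.4364, -0.3124, 0.324]
tool_rot: [-2.174, 1.572, -0.427]
force: [0.2, -0.1, -1.3]
grip_width: 0.0084
grip_force: 39.0
```

Request:
step_arm(increments="-0.08 -0.04 0.02 0 0.002 0.003; -0.22 -0.11 0.07 0 0.005 0.009; -0.38 -0.2 0.11 0 0.009 0.016; -0.56 -0.29 0.17 0 0.014 0.023; -0.74 -0.38 0.22 0 0.018 0.031")

```text
time: 19.97
tcp_pos: [0.454, -0.2269, 0.3214]
tool_rot: [-2.09, 1.703, -0.456]
force: [0.7, 0.6, -1.0]
grip_width: 0.0083
grip_force: 39.0
```

Request:
step_arm(increments="-0.2 -0.08 0.04 0 0.005 0.008; -0.39 -0.15 0.09 0 0.009 0.016; -0.59 -0.23 0.13 0 0.014 0.024; -0.79 -0.31 0.18 0 0.018 0.031")

```text
time: 20.3
tcp_pos: [0.4728, -0.1421, 0.3217]
tool_rot: [-2.002, 1.827, -0.49]
force: [0.6, 0.7, -1.4]
grip_width: 0.0082
grip_force: 39.0
```

Request:
step_arm(increments="-0.2 -0.06 0.03 0 0.005 0.008; -0.41 -0.11 0.07 0 0.009 0.016; -0.62 -0.17 0.1 0 0.014 0.024; -0.82 -0.23 0.13 0 0.018 0.031")

```text
time: 20.63
tcp_pos: [0.4912, -0.058, 0.3218]
tool_rot: [-1.908, 1.948, -0.522]
force: [-0.2, -0.0, -1.9]
grip_width: 0.0084
grip_force: 39.0
```

Request:
step_arm(increments="-0.21 -0.04 0.02 0 0.005 0.008; -0.42 -0.07 0.04 0 0.009 0.016; -0.6 -0.1 0.06 0 0.014 0.023; -0.73 -0.13 0.07 0 0.016 0.028; -0.81 -0.14 0.08 0 0.018 0.03; -0.85 -0.15 0.09 0 0.018 0.031; -0.85 -0.15 0.09 0 0.018 0.031; -0.85 -0.15 0.09 0 0.018 0.031")

```text
time: 21.3
tcp_pos: [0.5109, 0.0252, 0.3226]
tool_rot: [-1.808, 2.062, -0.555]
force: [1.4, -0.1, -1.4]
grip_width: 0.0084
grip_force: 39.0
```

```bash
python3 - <<'E'
from hang import *
p,R=now();s=env.sense();print(s['time'],s['q'].round(2),s['force'],s['grip_width'])
print('bar',p+R@offb,Rot.from_matrix(Rs.T@R).as_rotvec(degrees=True))
im=get_image('scene');tp=get_image('top')
for n,i,roi in(('scene',im,(290,150,345,215)),('top',tp,(280,160,345,230))):
    for c in blobs(i,'yellow',roi,2)[:3]:print(n,cv2.minAreaRect(c))
plan([('B',st(-.06,0,.245),Rs,.012),('C',st(-.028,0,.240),Rs,.01),('D',st(.001,0,.235),Rs,.01)])
E
```

```text
21.3 [ 0.11 -0.21 -0.68  0.59 -0.12 -1.36] [ 1.3718739  -0.07028256 -1.36365049] 0.008361754901663594
bar [0.53857189 0.02277961 0.27476301] [-0.19562823 -0.02188265  0.12245354]
scene ((300.0000305175781, 173.5), (4.949747085571289, 2.1213202476501465), 45.0)
top ((305.0, 207.0), (2.0, 2.0), 90.0)
## B [0.56  0.02  0.293]
  end( [-0.013 -0.268  0.509  0.001  0.000 -0.001] ) rows 5
## C [0.591 0.016 0.288]
  end( [-0.001 -0.251  0.205  0.000  0.000  0.000] ) rows 4
## D [0.62  0.012 0.283]
  end( [-0.001 -0.225  0.190  0.000  0.000  0.000] ) rows 3
```

Request:
step_arm(increments="0 -0.05 0.1 0 0 0; 0 -0.11 0.2 0 0 0; 0 -0.16 0.3 0 0 0; -0.01 -0.21 0.4 0 0 0; -0.01 -0.27 0.51 0.001 0 0; -0.01 -0.27 0.51 0.001 0 0; -0.01 -0.27 0.51 0.001 0 0; -0.01 -0.27 0.51 0.001 0 0")

```text
time: 22.07
tcp_pos: [0.56, 0.0199, 0.293]
tool_rot: [-1.804, 2.06, -0.559]
force: [-1.1, 0.4, -1.4]
grip_width: 0.0087
grip_force: 39.0
```

Request:
step_arm(increments="0 -0.06 0.05 0 0 0; 0 -0.12 0.1 0 0 0; 0 -0.18 0.15 0 0 0; 0 -0.24 0.2 0 0 0; 0 -0.3 0.25 0 0 0; 0 -0.36 0.3 0 0 0; 0 -0.42 0.35 0 0 0; 0 -0.48 0.4 0 0 0; 0 -0.48 0.4 0 0 0; 0 -0.48 0.4 0 0 0; 0 -0.48 0.4 0 0 0")

```text
time: 22.98
tcp_pos: [0.621, 0.0118, 0.283]
tool_rot: [-1.804, 2.059, -0.559]
force: [-0.5, -0.3, -1.3]
grip_width: 0.0082
grip_force: 39.0
```

```bash
python3 - <<'E'
from hang import *
p,R=now();s=env.sense();print(s['time'],s['q'].round(2),s['force'],s['grip_width'])
print('bar st',rz(-sy)@(p+R@offb-seat*[1,1,0]),Rot.from_matrix(Rs.T@R).as_rotvec(degrees=True))
im=get_image('scene');tp=get_image('top')
k=4;a=cv2.resize(im[115:260,300:395],None,fx=k,fy=k);b=cv2.resize(tp[130:235,270:365],None,fx=k,fy=k)
b=cv2.copyMakeBorder(b,0,a.shape[0]-b.shape[0],4,0,cv2.BORDER_CONSTANT)
cv2.imwrite('pics/hang.png',np.hstack([a,b])[:,:,::-1])
plan([('E',st(.001,0,.204),Rs,.01),('F',st(.001,0,.198),Rs,.01)])
E
```

```text
22.9833 [ 0.06  0.04 -0.56  0.45 -0.1  -1.41] [-0.45588489 -0.27230547 -1.29472481] 0.00820554388693132
bar st [1.92807060e-03 9.38749985e-05 2.35268399e-01] [ 0.06151628 -0.03255445  0.15730404]
## E [0.62  0.012 0.252]
  end( [ 0.001  0.166  0.268 -0.001  0.000 -0.001] ) rows 4
## F [0.62  0.012 0.246]
  end( [-0.000  0.030  0.052  0.000  0.000  0.000] ) rows 1
```

View pics/hang.png

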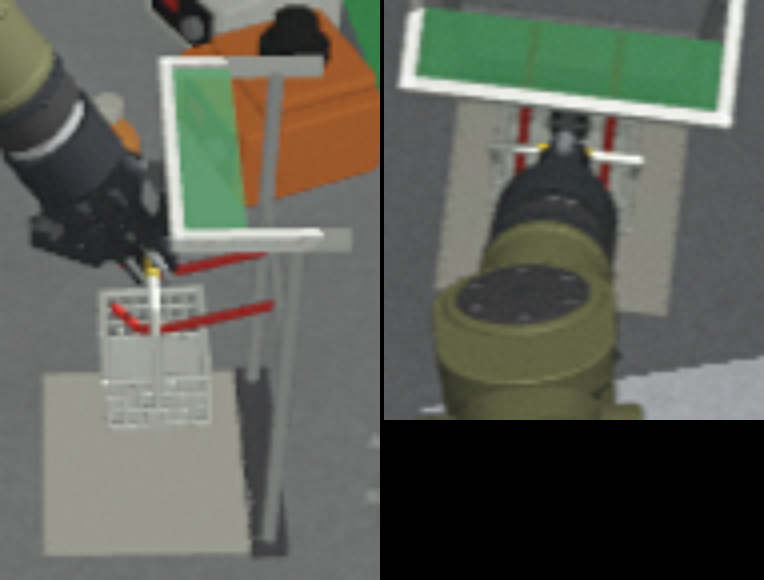

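```bash
python3 - <<'E'
from hang import *
tp=get_image('top')
# bar: bright pixels over darker tray, left and right of gripper
for x0,x1 in((292,309),(317,333)):
    for c in range(x0,x1):
        col=tp[162:174,c].astype(float);v=col.min(1);i=v.argmax();print(c,162+i,v[i],(162+(np.arange(12)*np.clip(v-v[i]*.75,0,None)).sum()/np.clip(v-v[i]*.75,0,None).sum()).round(2),end=' | ')
    print()
E
```

```text
292 173 128.0 167.56 | 293 162 127.0 167.47 | 294 169 128.0 167.63 | 295 163 126.0 167.54 | 296 166 131.0 167.05 | 297 166 134.0 167.31 | 298 166 133.0 167.45 | 299 166 136.0 166.88 | 300 173 139.0 168.3 | 301 170 143.0 168.11 | 302 167 158.0 165.03 | 303 167 186.0 167.0 | 304 167 200.0 167.0 | 305 167 214.0 167.0 | 306 167 224.0 167.0 | 307 167 238.0 167.0 | 308 167 194.0 167.0 | 
317 164 99.0 164.42 | 318 165 81.0 165.0 | 319 165 114.0 165.0 | 320 165 133.0 165.0 | 321 165 143.0 164.95 | 322 168 218.0 168.12 | 323 168 255.0 168.31 | 324 168 247.0 168.39 | 325 169 236.0 168.69 | 326 169 247.0 168.83 | 327 169 252.0 168.97 | 328 169 255.0 169.0 | 329 169 255.0 169.0 | 330 169 255.0 169.0 | 331 169 255.0 169.18 | 332 169 255.0 169.25 |
```

```bash
python3 - <<'E'
from hang import *
R2=rz(-1.5)@Rs;p,R=now()
plan([('E',st(0,0,.206,R2),R2,.01),('F',st(0,0,.199,R2),R2,.01)])
E
```

```text
## E [0.619 0.013 0.254]
  end( [-0.006  0.166  0.246 -0.001  0.004  0.006] ) rows 3
## F [0.619 0.013 0.247]
  end( [-0.000  0.035  0.060  0.000  0.000  0.000] ) rows 1
```

Request:
step_arm(increments="0 0.03 0.05 0 0.001 0.001; 0 0.07 0.1 0 0.002 0.002; 0 0.1 0.15 0 0.003 0.004; 0 0.13 0.2 0 0.004 0.006; -0.01 0.17 0.25 -0.001 0.004 0.006; -0.01 0.17 0.25 -0.001 0.004 0.006; -0.01 0.17 0.25 -0.001 0.004 0.006")

```text
time: 23.72
tcp_pos: [0.619, 0.0132, 0.2522]
tool_rot: [-1.786, 2.085, -0.563]
force: [0.5, 0.0, -0.2]
grip_width: 0.0085
grip_force: 39.0
```

Request:
step_arm(increments="0 0.01 0.01 0 0 0; 0 0.015 0.025 0 0 0; 0 0.02 0.04 0 0 0; 0 0.03 0.05 0 0 0; 0 0.03 0.05 0 0 0; 0 0.03 0.05 0 0 0")

```text
time: 24.22
tcp_pos: [0.6194, 0.0131, 0.2473]
tool_rot: [-1.785, 2.084, -0.564]
force: [0.2, -0.8, -1.4]
grip_width: 0.0083
grip_force: 39.1
```

```bash
python3 - <<'E'
from hang import *
p,R=now();s=env.sense();print(s['time'],s['force'],s['ft_torque'],'bar st',(rz(-sy)@(p+R@offb-seat*[1,1,0])).round(4))
E
```

```text
24.2167 [ 0.17473264 -0.8278869  -1.37583092] [ 0.11958511  0.67020081 -0.04528444] bar st [0.     0.0004 0.1996]
```

Request:
step_arm(increments="0 0.003 0.005 0 0 0; 0 0.006 0.01 0 0 0; 0 0.006 0.01 0 0 0; 0 0.006 0.01 0 0 0")

```text
time: 24.55
tcp_pos: [0.6197, 0.0131, 0.2468]
tool_rot: [-1.784, 2.083, -0.565]
force: [-1.9, 0.3, 3.3]
grip_width: 0.0086
grip_force: 39.5
```

Request:
step_arm(increments="0 0.003 0.005 0 0 0; 0 0.006 0.01 0 0 0; 0 0.006 0.01 0 0 0; 0 0.006 0.01 0 0 0")

```text
time: 24.88
tcp_pos: [0.6201, 0.0131, 0.2466]
tool_rot: [-1.783, 2.082, -0.566]
force: [-5.7, -0.1, 8.8]
grip_width: 0.0086
grip_force: 40.1
```

Request:
step_arm(increments="0 -0.004 -0.007 0 0 0; 0 -0.008 -0.012 0 0 0; 0 -0.008 -0.012 0 0 0; 0 -0.008 -0.012 0 0 0")

```text
time: 25.22
tcp_pos: [0.6199, 0.0131, 0.2468]
tool_rot: [-1.785, 2.083, -0.565]
force: [-0.1, -0.4, 3.0]
grip_width: 0.0084
grip_force: 39.3
```

Request:
step_arm(increments="0 0 0 0 0 0; 0 0 0 0 0 0; 0 0 0 0 0 0; 0 0 0 0 0 0; 0 0 0 0 0 0; 0 0 0 0 0 0; 0 0 0 0 0 0; 0 0 0 0 0 0; 0 0 0 0 0 0; 0 0 0 0 0 0; 0 0 0 0 0 0; 0 0 0 0 0 0", jaw=0.35)

```text
time: 26.22
tcp_pos: [0.6194, 0.0131, 0.2464]
tool_rot: [-1.785, 2.084, -0.564]
force: [-0.1, 0.3, -0.8]
grip_width: 0.0298
grip_force: 0.0
```

```bash
python3 - <<'E'
from hang import *
s=env.sense();print(s['time'],s['force'],s['grip_width'])
im=get_image('scene');tp=get_image('top')
for n,i,roi in(('scene',im,(320,170,360,215)),('top',tp,(290,150,345,190))):
    for c in blobs(i,'yellow',roi,1)[:3]:print(n,cv2.minAreaRect(c))
for c in (303,305,307,323,326,329,331):
    v=tp[160:174,c].min(1).astype(float);w=np.clip(v-v.max()*.75,0,None);print(c,160+(np.arange(14)*w).sum()/w.sum(),v.max())
E
```

```text
26.2167 [-0.06595888  0.31271999 -0.77706204] 0.029789475441426426
scene ((337.0, 187.5), (7.0, 2.0), 90.0)
303 165.4364406779661 139.0
305 170.0 133.0
307 166.25674418604652 139.0
323 166.17299578059072 143.0
326 172.09638554216866 138.0
329 166.63313161875945 135.0
331 167.0 132.0
```

Request:
step_arm(increments="0 0 -0.05 0 0 0; 0 0 -0.1 0 0 0; 0 0 -0.18 0 0 0; 0 0 -0.26 0 0 0; 0 0 -0.36 0 0 0; 0 0 -0.5 0 0 0; 0 0 -0.7 0 0 0; 0 0 -0.9 0 0 0; 0 0 -1 0 0 0; 0 0 -1 0 0 0")

```text
time: 27.15
tcp_pos: [0.57, 0.0212, 0.3364]
tool_rot: [-1.782, 2.08, -0.568]
force: [0.2, -0.3, -0.1]
grip_width: 0.0296
grip_force: 0.0
```

Request:
step_arm(increments="0 0 -0.3 0 0 0; 0 0 -0.6 0 0 0; 0 0 -0.9 0 0 0; 0 0 -1 0 0 0; 0 0 -1 0 0 0; 0 0 -1 0 0 0; 0 0 -1 0 0 0; 0 0 -1 0 0 0; 0 0 -1 0 0 0; 0 0 -1 0 0 0; 0 0 -1 0 0 0; 0 0 -1 0 0 0")

```text
time: 28.15
tcp_pos: [0.5199, 0.0287, 0.4187]
tool_rot: [-1.786, 2.084, -0.564]
force: [0.0, 0.5, 0.2]
grip_width: 0.0295
grip_force: 0.0
```

```bash
cat > chk.py <<'E'
from hang import *
from place import label,labang
s=env.sense();print(s['time'],s['q'].round(2),s['force'])
def ends(im,roi):
    b=blobs(im,'yellow',roi,1)
    if not b:return None
    c=b[0][:,0].astype(float);m=c.mean(0);u=np.linalg.svd(c-m)[2][0];q=(c-m)@u;return m,m+u*q.min(),m+u*q.max()
im=get_image('scene');tp=get_image('top')
a=ends(im,(320,160,360,215));b=ends(tp,(290,150,345,190));print(a,b)
if a and b:
    x,e=tri(a[0],b[0]);print('sleeve',x,e,'st',rz(-sy)@(x-seat*[1,1,0]))
l,pl=label(im,(252,145,295,175),'blue');print('blue',onz('scene',l,.111),labang('scene',pl,.111))
l,pl=label(tp,(205,205,255,265),'blue');print('blue top',onz('top',l,.111),labang('top',pl,.111))
E
python3 chk.py;sleep 0; python3 chk.py | sed -n 2p
```

```text
28.15 [ 0.12 -0.22 -0.47  0.81 -0.14 -1.33] [0.02250816 0.45117933 0.19954591]
(array([336.58823529, 187.70588235]), array([336.38289592, 183.97890419]), array([336.77344924, 191.06757731])) (array([314.5, 170.5]), array([308.89977511, 169.78490071]), array([320.10022489, 171.21509929]))
sleeve [0.64492627 0.00946646 0.20427669] 0.0008405040917339318 st [-0.00205266 -0.00029677  0.20427669]
blue [0.45668997 0.28520603 0.111     ] (np.float64(179.44162119931164), array([0.03503066, 0.04815924]))
blue top [0.45855562 0.28188581 0.111     ] (np.float64(177.6583313227077), array([0.03241808, 0.04612036]))
(array([336.58823529, 187.70588235]), array([336.38289592, 183.97890419]), array([336.77344924, 191.06757731])) (array([314.5       , 170.53846154]), array([308.89487038, 169.81873677]), array([320.09541255, 171.25693859]))
```

```bash
python3 -c "
from cell import ticket
print(ticket.hand_in())"
```

```text
the job is handed in; nothing more can be done
None
```

The blue case sits on the column, within about 1 mm of the orange case's edges by camera. The basket then went onto the hook: its handle sleeve is about 2 mm from the seat and didn't move between two pictures 0.1 s apart. I judged it level only from the handle, and handed the job in at about 28 s with the arm clear.

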